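# Sort the inspected rosette blocks on the carver's bench

## Robot

A 6-joint arm with a two-finger parallel gripper is mounted at the origin on the work surface. World frame = base frame: x ahead of the robot, y to its left, z up, the work surface at z = 0. Lengths are in mm, angles in degrees, forces in N, time in s.
With the tool pointing down it reaches from about 300 to 775 mm from the base axis. Payload 14.6 kg.
Tool frame: the origin (TCP) lies midway between the tips of the shut fingers; the grasp point (between the pads) lies 19 mm behind it; z points along the fingers, y is the line along which they close (so a half turn about z gives the same grasp; the last joint's range is limited). The gripper opens to 85 mm and grips with 20 to 120 N. Pads are 22 mm wide; open, the fingers measure 114 mm over their backs; the gripper's body (76 mm by 85 mm) begins 54 mm behind the grasp point. The pads swing forward as they close: fully open they stand 13 mm farther back than shut.
Start: joints at [-75.206, 17.183, 87.147, -0, 75.671, -3.816], TCP at [175.508, -521.235, 197.881] pointing down, gripper open.
Joint ranges: [-173.82, 173.82], [-45.26, 126.66], [13.44, 144.39], [-59.66, 239.66], [0, 175.72], [-146.38, 146.38]. Speed limits (degrees/s): [127.2, 127.2, 147.25, 180, 180, 180].

## Interface

Orientations are given as a 3x3 rotation matrix whose columns are the frame's x, y, z axes.
In Python, from station import r gives the robot as it stands. The module is installed in compiled form; this text tells all that it offers.
- The arm moves only by the tool apply_moves, never from a script. Its argument "targets" is a list of rows, each a list of 3 entries, a list of its own where there are three numbers: the shift along the tool's x, y, z in cm, then the turn, a rotation vector about the tool's x, y, z in degrees, then the finger opening in cm, from 0 to 8.54. In form: [[[tx, ty, tz], [rx, ry, rz], hand], ...]. A call has 1 to 8 rows; each row is the pose to reach, as a shift and turn from the pose commanded when the call began, along the tool's axes at that moment; what a row does not reach only later rows make up. A row lasts 1/10 s, in which the tool goes at most 50 mm and 8.59 degrees, less where a joint would pass 70% of its speed; a pose out of reach is approached as far as the arm can. A call with a gripper value outside its range is refused whole. The fingers move at their own pace and stop on an object; "newtons" is the grip in N (left out, the last holds). Time passes only in rows, so rows that repeat a pose let the fingers close. It gives the time, the measured TCP pose, the force, the opening and the grip force at its end, in the units of the state.
- r.read_state(): the state, without advancing time (a new reading comes with each control period).
- r.read_camera(name): name is "scene" or "top" or "wrist"; returns a dict with "frame" (400x640x3 uint8, red, green, blue), "fx", "fy", "cx", "cy" (pixels), "extrinsics" (4x4, takes a point from world to camera coordinates). Camera axes: x right, y down, z forward; pixel columns grow to the right and rows downward; lengths in mm; the calibration is good to about 2 mm. A picture is of the moment at which its call begins. There is no depth.
- r.hand_in(): hands the job in; it is judged then, once.
The state is a dict: "time": time; "q": joint angles; "qvel": joint speeds; "joint_efforts": joint torques, N m; "position": TCP position; "tool_rot": TCP orientation; "wrist_force": force on the tool from outside, world axes, zero at the start; "wrist_torque": the same for the moment, N m; "width": finger opening in mm; "grip_force": force on a finger pad.
Only numpy, scipy, OpenCV 4.12 (cv2) and the standard library are available. Lean on these libraries where they do the work, as an engineer would, in place of code of your own. Each camera call takes 0.05 s, during which the arm holds its last target. There are 200 camera calls.

## Task

First, while the plywood carrier is still empty, push it along the bench into the aluminium fence corner until it is square and flush against both arms. Then sort every carved block lying on the bench by its painted tag: green ones into the carrier's nests, red ones into the nests of the grey rework rack, one block to a nest, flower up and lying flat on the nest's floor. The carrier must still be square and flush in the corner at the end; leave the mug, the chisel and the mallet alone.

Things in the scene. Friction and masses are not known exactly. Their poses are not given: they have to be found in the camera images.
- fence: fixed aluminium L-shaped fence, 24 mm high, 22 mm thick. Origin: the inside corner, at bench height. One arm runs from the corner along -y for about 270 mm, its inner face in the plane x = 0; the other along -x for 120 mm, its inner face in the plane y = 0. The open quarter where the carrier goes is x < 0, y < 0
- carrier: loose plywood pass carrier with two thin green lines, 110 (x) x 236 (y) mm, 20 mm thick, 0.3 kg; three nests end to end along y between dark ridges 6 mm wide, 5 mm high (tops 25 mm above the bench). Origin: centre of its underside. Home: its +x long edge against the fence's long arm, its +y end against the short arm, axes parallel to the fence's
- carrier_corner (a point): the carrier's lower corner at +x, +y (55, 118, 0 mm in its frame): meets the fence's origin when the carrier is home
- rack: fixed grey rework rack with red ends, 64 (x) x 236 (y) mm, 20 mm thick, with three nests like the carrier's end to end along its y axis, ridges to 25 mm above the bench. Origin: centre of its underside
- carrier_nest1 (a point): centre of the floor of nest 1 of the carrier (a 64 x 48 mm pocket, long way along the carrier's y axis, at y = -70 mm in its frame), 20 mm above the bench
- carrier_nest2 (a point): centre of the floor of nest 2 of the carrier (a 64 x 48 mm pocket, long way along the carrier's y axis, at y = 0 mm in its frame), 20 mm above the bench
- carrier_nest3 (a point): centre of the floor of nest 3 of the carrier (a 64 x 48 mm pocket, long way along the carrier's y axis, at y = 70 mm in its frame), 20 mm above the bench
- rack_nest1 (a point): centre of the floor of nest 1 of the rack (a 64 x 48 mm pocket, long way along the rack's y axis, at y = -70 mm in its frame), 20 mm above the bench
- rack_nest2 (a point): centre of the floor of nest 2 of the rack (a 64 x 48 mm pocket, long way along the rack's y axis, at y = 0 mm in its frame), 20 mm above the bench
- rack_nest3 (a point): centre of the floor of nest 3 of the rack (a 64 x 48 mm pocket, long way along the rack's y axis, at y = 70 mm in its frame), 20 mm above the bench
- green1: carved rosette block, light wood, 56 (x) x 40 (y) x 28 (z) mm, 0.07 kg; flat sides, a carved flower on top and a painted green (pass) inspection tag 14 x 34 mm across the top at its +x end. Origin: centre of its underside; z up. None when absent
- green2: carved rosette block, light wood, 56 (x) x 40 (y) x 28 (z) mm, 0.07 kg; flat sides, a carved flower on top and a painted green (pass) inspection tag 14 x 34 mm across the top at its +x end. Origin: centre of its underside; z up. None when absent
- green3: carved rosette block, light wood, 56 (x) x 40 (y) x 28 (z) mm, 0.07 kg; flat sides, a carved flower on top and a painted green (pass) inspection tag 14 x 34 mm across the top at its +x end. Origin: centre of its underside; z up. None when absent
- red1: carved rosette block, light wood, 56 (x) x 40 (y) x 28 (z) mm, 0.07 kg; flat sides, a carved flower on top and a painted red (reject) inspection tag 14 x 34 mm across the top at its +x end. Origin: centre of its underside; z up. None when absent
- red2: carved rosette block, light wood, 56 (x) x 40 (y) x 28 (z) mm, 0.07 kg; flat sides, a carved flower on top and a painted red (reject) inspection tag 14 x 34 mm across the top at its +x end. Origin: centre of its underside; z up. None when absent
- red3: carved rosette block, light wood, 56 (x) x 40 (y) x 28 (z) mm, 0.07 kg; flat sides, a carved flower on top and a painted red (reject) inspection tag 14 x 34 mm across the top at its +x end. Origin: centre of its underside; z up. None when absent
- mug: bystander: blue mug, 80 mm across, 90 mm high. Origin: centre of its underside
- chisel: bystander: chisel lying along its y axis, 250 mm long, 24 mm thick. Origin: on the bench, near the middle
- mallet: bystander: wooden mallet lying along its y axis, 275 mm long, head 75 x 120 x 75 mm. Origin: on the bench under the handle's middle

How it is judged:
By the outcome, as a careful person would: the job done as asked, in the order asked, and still so for the second after the job is handed in, with the robot touching nothing.
Of green1, green2, green3, red1, red2, red3 only 5 to 6 are there at a start; the rules pass over those that are not, and their reading is None.
At some moment in a run one of green1, green2, green3, red1, red2, red3 may be knocked a few centimetres aside while the robot is not near it.
It also fails if it takes over 184 s, if anything falls off the work surface, if the arm or the gripper's body presses on something with over 40 N, if the wrist force passes 120 N, or if a joint passes its speed limit or range.

## Working session

There is one attempt and no reset: what is moved stays moved. The work goes in short steps, Python scripts to look and compute and a tool call to move; the robot and the scene stay as the last step left them, time stands still between calls to the robot, and variables do not carry over. Pictures are saved under pics/ and viewed, at most 14 in all, crops included, and the job is handed in when it is done.

Besides the shell and the picture viewer there is one more tool, called after ">>>" in YAML: its name, and indented under it one key for each argument. apply_moves: Moves the arm, as the interface text tells. Its arguments: {"type":"object","properties":{"targets":{"type":"array","items":{"type":"array"}},"newtons":{"type":"number"}},"required":["targets"]}

```bash
mkdir -p pics; ls; python3 - <<'E'
from station import r
import cv2,numpy as np
for n in ("top","scene"):
    c=r.read_camera(n); cv2.imwrite(f"pics/{n}0.png",c["frame"][:,:,::-1])
    print(n,c["fx"],c["fy"],c["cx"],c["cy"]); print(np.round(c["extrinsics"],4))
s=r.read_state(); print(s)
E
```

```text
pics
top 397.4002370282672 397.4002370282672 316.27719804403586 190.5332051273491
[[-1.9700000e-02 -9.9970000e-01 -1.5400000e-02  2.6208800e+01]
 [-9.9090000e-01  2.1600000e-02 -1.3300000e-01  5.6276980e+02]
 [ 1.3330000e-01  1.2600000e-02 -9.9100000e-01  1.2242685e+03]
 [ 0.0000000e+00  0.0000000e+00  0.0000000e+00  1.0000000e+00]]
scene 368.3994247888222 368.3994247888222 318.5871363597368 201.87812627682288
[[ 7.2370000e-01  6.9000000e-01  1.1100000e-02 -3.9830650e+02]
 [ 5.6630000e-01 -5.8460000e-01 -5.8110000e-01 -2.6242910e+02]
 [-3.9450000e-01  4.2680000e-01 -8.1380000e-01  1.3464388e+03]
 [ 0.0000000e+00  0.0000000e+00  0.0000000e+00  1.0000000e+00]]
{'time': 0.1, 'q': array([-7.52070735e+01,  1.72121094e+01,  8.71769778e+01, -5.56477773e-05,
        7.56709463e+01, -3.81626619e+00]), 'qvel': array([-0.07162055,  0.06995872, -0.0225488 , -0.02913875, -0.00815539,
        0.07209908]), 'joint_efforts': array([ 7.99682402e-04, -5.44373310e+01, -3.62370300e+01, -1.13439005e-04,
        3.06543814e-03, -5.85264360e-06]), 'position': array([ 175.44128043, -521.00577556,  197.37955814]), 'tool_rot': array([[ 9.47717156e-01,  3.19111455e-01, -2.68436136e-04],
       [ 3.19111560e-01, -9.47716617e-01,  1.01281254e-03],
       [ 6.87986979e-05, -1.04552090e-03, -9.99999451e-01]]), 'wrist_force': array([-0.54883299,  0.04451596, -0.1898863 ]), 'wrist_torque': array([-0.01040613, -0.00099239,  0.02728178]), 'grip_force': 0.0, 'width': 85.32871760871066}
```

View pics/top0.png

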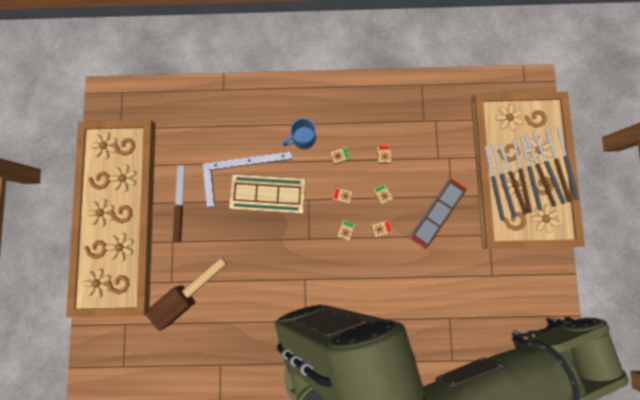

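View pics/scene0.png

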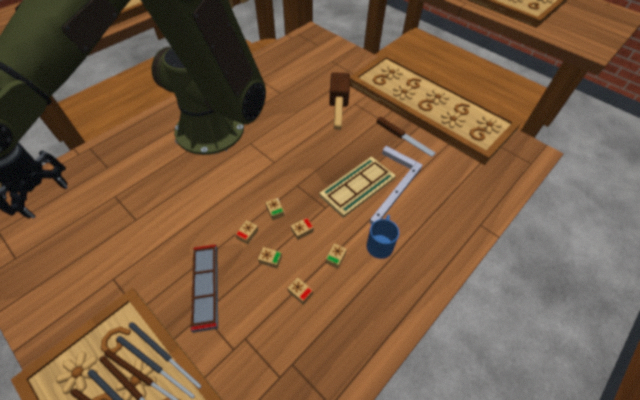

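The top view shows the fence corner at (207,165), the carrier at (268,194) and the rack at (439,213). Green tags are at (347,153), (383,189) and (349,223). Red tags are at (384,148), (336,195) and (388,227). The mug is at (303,133). Next I'll enlarge this area to measure it.

```bash
cat > h.py <<'E'
from station import r
import cv2,numpy as np
def px2w(c,uv,z):
    "pixels (N,2) -> world xy at height z"
    E=c["extrinsics"];R=E[:3,:3];t=E[:3,3]
    uv=np.atleast_2d(uv).astype(float)
    d=np.c_[(uv[:,0]-c["cx"])/c["fx"],(uv[:,1]-c["cy"])/c["fy"],np.ones(len(uv))]@R
    o=-R.T@t
    return (o+d*((z-o[2])/d[:,2])[:,None])[:,:2]
def rectify(c,x0,x1,y0,y1,z,s=1.0):
    "orthographic image of plane z: col=(y1-y)/s, row=(x1-x)/s"
    xs=x1-np.arange(0,x1-x0,s); ys=y1-np.arange(0,y1-y0,s)
    X,Y=np.meshgrid(xs,ys,indexing="ij")
    P=np.stack([X,Y,np.full_like(X,z),np.ones_like(X)],-1)@c["extrinsics"][:3].T
    u=c["fx"]*P[...,0]/P[...,2]+c["cx"];v=c["fy"]*P[...,1]/P[...,2]+c["cy"]
    return cv2.remap(c["frame"],u.astype(np.float32),v.astype(np.float32),cv2.INTER_CUBIC)
def tags(img):
    h=cv2.cvtColor(img,cv2.COLOR_RGB2HSV)
    g=cv2.inRange(h,(45,120,60),(85,255,255)); rd=cv2.inRange(h,(0,190,120),(5,255,255))|cv2.inRange(h,(172,190,120),(180,255,255))
    return g,rd
E
python3 - <<'E'
from h import *
c=r.read_camera("top")
im=rectify(c,330,720,-420,390,25,1.05)
cv2.imwrite("pics/rect0.png",im[:,:,::-1]); print(im.shape)
for n,m in zip("gr",tags(im)):
    k,_,st,ce=cv2.connectedComponentsWithStats(m)
    for i in range(1,k):
        if st[i,4]>40: print(n,st[i,4],"x %.0f y %.0f"%(720-1.05*ce[i][1],390-1.05*ce[i][0]))
E
```

```text
(372, 772, 3)
g 188 x 687 y -83
g 174 x 569 y -188
g 174 x 457 y -84
r 187 x 702 y -206
r 172 x 554 y -48
r 198 x 445 y -209
```

View pics/rect0.png

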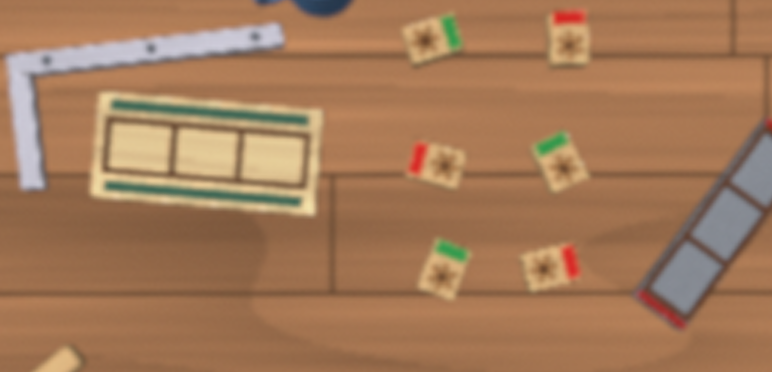

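The rectified view shows six blocks (3 green, 3 red). The carrier spans about (90,92) to (322,215), turned roughly 10° from the fence, whose corner is at about (25,75). The rack is at the right. Now I'll measure poses.

```bash
cat >> h.py <<'E'
def W(uv,x1,y1,s): uv=np.atleast_2d(uv); return np.c_[x1-s*uv[:,1],y1-s*uv[:,0]]
def rect(mask,x1,y1,s):
    cs,_=cv2.findContours(mask,cv2.RETR_EXTERNAL,cv2.CHAIN_APPROX_NONE)
    k=max(cs,key=cv2.contourArea); b=W(cv2.boxPoints(cv2.minAreaRect(k)),x1,y1,s)
    e=b[1]-b[0];f=b[2]-b[1]
    if np.linalg.norm(e)<np.linalg.norm(f): e,f=f,e
    return b.mean(0),e,np.linalg.norm(e),np.linalg.norm(f)   # centre, long axis, lengths
def ang(v): return np.degrees(np.arctan2(v[1],v[0]))
def wood(im):
    h=cv2.cvtColor(im,cv2.COLOR_RGB2HSV); 
    return cv2.inRange(h,(10,40,195),(28,150,255))
def blocks(c,near=None,s=0.5,x0=330,x1=760,y0=-420,y1=20):
    im=rectify(c,x0,x1,y0,y1,28,s); w=wood(im); out=[]
    for n,m in zip("gr",tags(im)):
        k,_,st,ce=cv2.connectedComponentsWithStats(m)
        for i in range(1,k):
            if not 200<st[i,4]*s*s/1<900: continue
            t=W(ce[i],x1,y1,s)[0]
            roi=np.zeros_like(w); cv2.circle(roi,tuple(int(a) for a in ce[i]),int(62/s),255,-1)
            mm=(w|m)&roi; mm=cv2.morphologyEx(mm,cv2.MORPH_CLOSE,np.ones((int(8/s),)*2,np.uint8)); mm=cv2.morphologyEx(mm,cv2.MORPH_OPEN,np.ones((int(8/s),)*2,np.uint8))
            k2,lab=cv2.connectedComponents(mm); l=lab[int(ce[i][1]),int(ce[i][0])]
            if l==0: print("skip",n,t); continue
            p,e,L,S=rect((lab==l).astype(np.uint8),x1,y1,s)
            if e@(t-p)<0: e=-e
            out.append((n,p,ang(e),L,S,ang(t-p)))
    return out
E
python3 - <<'E'
from h import *
c=r.read_camera("top"); s=.5
for b in blocks(c): print(b[0],np.round(b[1],1),np.round(b[2:],1))
im=rectify(c,430,720,60,390,20,s); w=wood(im); w=cv2.morphologyEx(w,cv2.MORPH_CLOSE,np.ones((41,41),np.uint8)); w=cv2.morphologyEx(w,cv2.MORPH_OPEN,np.ones((41,41),np.uint8))
p,e,L,S=rect(w,720,390,s); print("carrier",p,ang(e),L,S)
im=rectify(c,430,720,60,390,24,s); h=cv2.cvtColor(im,cv2.COLOR_RGB2HSV); m=cv2.inRange(h,(100,0,120),(150,60,255))
m=cv2.morphologyEx(m,cv2.MORPH_OPEN,np.ones((9,9),np.uint8))
k,lab,st,ce=cv2.connectedComponentsWithStats(m); l=1+np.argmax(st[1:,4]); print(st[l])
P=W(np.argwhere(lab==l)[:,::-1],720,390,s); 
dy=P[(P[:,1]<330)]; f=cv2.fitLine(dy.astype(np.float32),cv2.DIST_HUBER,0,.01,.01).ravel(); print("long arm",f,ang(f[:2]))
q=P[(P[:,0]<P[:,0].max()-70)]; g=cv2.fitLine(P[(P[:,0]<625)].astype(np.float32),cv2.DIST_HUBER,0,.01,.01).ravel(); print("short",g,ang(g[:2]))
b=rect((lab==l).astype(np.uint8),720,390,s);print(b)
im=rectify(c,330,640,-460,-220,20,s);h=cv2.cvtColor(im,cv2.COLOR_RGB2HSV);m=cv2.inRange(h,(0,0,60),(180,70,190))
g,rd=tags(im); m|=rd
m=cv2.morphologyEx(m,cv2.MORPH_CLOSE,np.ones((31,31),np.uint8)); m=cv2.morphologyEx(m,cv2.MORPH_OPEN,np.ones((31,31),np.uint8))
p,e,L,S=rect(m,640,-220,s); print("rack",p,ang(e),L,S)
E
```

```text
g [682.1 -72.2] [ 15.9  37.1  32.5 -69.2]
r [ 688.5 -208.2] [90.  40.5 31.  12.7]
r [ 439. -189.] [-77.2  51.4  40.3 -71.8]
carrier [551.75 178.25] -90.0 235.5 111.5
[   20    54   569   341 32896]
long arm [ 1.14532664e-01 -9.93419468e-01  6.69305725e+02  2.12883759e+02] -83.423325
short [9.9273562e-01 1.2031636e-01 5.7381042e+02 3.6060001e+02] 6.9103603
(array([607.5264 , 231.59958], dtype=float32), array([  32.867737, -284.49442 ], dtype=float32), np.float32(286.38672), np.float32(140.64403))
rack [ 493.84125 -374.30865] -38.24091 222.73798 65.53794
```

```bash
cat >> h.py <<'E'
def wood(im):
    h=cv2.cvtColor(im,cv2.COLOR_RGB2HSV)
    return cv2.inRange(h,(12,30,150),(32,135,255))
def solid(m,n=5):
    cs,_=cv2.findContours(m,cv2.RETR_EXTERNAL,cv2.CHAIN_APPROX_NONE); o=np.zeros_like(m)
    cv2.drawContours(o,cs,-1,255,-1); return cv2.morphologyEx(o,cv2.MORPH_OPEN,np.ones((n,n),np.uint8))
def carrier(c,s=.5):
    im=rectify(c,430,720,60,390,20,s); p,e,L,S=rect(solid(wood(im),21),720,390,s)
    if e[1]<0: e=-e
    return p,ang(e)-90,L,S
def blocks(c,s=0.5,x0=330,x1=760,y0=-420,y1=20,z=28):
    im=rectify(c,x0,x1,y0,y1,z,s); g,rd=tags(im); w=solid(cv2.morphologyEx(wood(im)|g|rd,cv2.MORPH_CLOSE,np.ones((5,5),np.uint8)),21); out=[]
    k,lab,st,_=cv2.connectedComponentsWithStats(w)
    for i in range(1,k):
        if not 1200<st[i,4]*s*s<4000: continue
        m=(lab==i).astype(np.uint8)
        n,t=("g",g) if g[m>0].sum()>rd[m>0].sum() else ("r",rd)
        q=np.argwhere((t>0)&(m>0))[:,::-1]
        if len(q)<100: continue
        t=W(q.mean(0),x1,y1,s)[0]; p,e,L,S=rect(m,x1,y1,s)
        if e@(t-p)<0: e=-e
        out.append((n,p,ang(e),L,S,ang(t-p)))
    return out
def go(x,y,z,a,st=None):
    "shift/turn in tool axes to reach world x,y,z with tool x axis at angle a"
    st=st or r.read_state(); R=st["tool_rot"]; a0=ang(R[:2,0])
    d=np.array([x,y,z])-st["position"]; print("shift cm",np.round(R.T@d/10,2),"rz %.1f"%((a0-a+180)%360-180))
E
python3 - <<'E'
from h import *
c=r.read_camera("top"); E=c["extrinsics"]; print("cam",-E[:3,:3].T@E[:3,3])
for b in blocks(c): print(b[0],np.round(b[1],1),np.round(b[2:],1))
print(carrier(c))
s=.5;im=rectify(c,330,640,-460,-220,20,s);h=cv2.cvtColor(im,cv2.COLOR_RGB2HSV);m=cv2.inRange(h,(90,0,60),(180,80,200))|tags(im)[1]
p,e,L,S=rect(solid(m,21),640,-220,s); print("rack",p,ang(e),L,S)
f=np.array([0.1145,-0.9934]);n=np.array([-.9934,-.1145]);g=np.array([.9927,.1203]);k=np.array([.1203,-.9927])
a=np.array([669.3,212.9])+11*n; b=np.array([573.8,360.6])+11*k
t=np.linalg.solve(np.c_[f,-g],b-a); print("corner",a+t[0]*f)
go(480,165,150,6.7)
w=r.read_camera("wrist"); print(np.round(w["extrinsics"],3),w["fx"]); E=w["extrinsics"]; print(-E[:3,:3].T@E[:3,3])
E
```

```text
cam [ 394.91333724   -1.41053822 1288.51531148]
(array([576.     , 206.00003], dtype=float32), np.float32(0.0), np.float32(290.99994), np.float32(167.99997))
rack [ 485.88464 -373.88867] -36.384354 63.747677 48.38809
corner [641.53441402 357.72830747]
shift cm [ 50.75 -55.3    4.79] rz 11.9
[[ 3.20000e-01 -9.47000e-01 -1.00000e-03 -5.49244e+02]
 [-8.99000e-01 -3.04000e-01  3.14000e-01 -4.33670e+01]
 [-2.97000e-01 -1.00000e-01 -9.50000e-01  3.79738e+02]
 [ 0.00000e+00  0.00000e+00  0.00000e+00  1.00000e+00]] 296.2888716449298
[ 249.90810576 -495.68075804  373.62672619]
```

```bash
python3 - <<'E'
from h import *
f=cv2.imread("pics/rect0.png"); h=cv2.cvtColor(f,cv2.COLOR_BGR2HSV)
for n,(u,v) in dict(carrier=(95,150),nest=(140,150),bench=(360,100),bench2=(200,250),bench3=(600,330),blk=(415,50),blk2=(575,55),blk3=(430,285),fence=(150,60),red=(570,20),rackred=(660,305),rack=(690,280),ridge=(705,245),green=(552,145)).items(): print(n,h[v-2:v+3,u-2:u+3].reshape(-1,3).mean(0).round())
E
```

```text
carrier [ 16. 102. 200.]
nest [ 19.  86. 225.]
bench [ 13. 130. 167.]
bench2 [ 13. 129. 140.]
bench3 [ 13. 130. 172.]
blk [ 17. 112. 203.]
blk2 [ 16. 117. 191.]
blk3 [ 17. 110. 203.]
fence [113.  20. 154.]
red [  3. 195. 210.]
rackred [  2. 171. 141.]
rack [109.  22. 146.]
ridge [ 53.  32. 116.]
green [ 65. 150. 153.]
```

```bash
cat >> h.py <<'E'
def wood(im):
    h=cv2.cvtColor(im,cv2.COLOR_RGB2HSV)
    return cv2.inRange(h,(14,30,178),(32,122,255))
E
python3 - <<'E'
from h import *
c=r.read_camera("top")
for b in blocks(c): print(b[0],np.round(b[1],1),np.round(b[2:],1))
print(carrier(c))
s=.5;im=rectify(c,330,640,-460,-220,20,s);h=cv2.cvtColor(im,cv2.COLOR_RGB2HSV);m=cv2.inRange(h,(0,0,60),(180,85,200))|cv2.inRange(h,(0,160,80),(5,255,255))
p,e,L,S=rect(solid(m,21),640,-220,s); print("rack",p,ang(e),L,S)
E
```

```text
(array([560.9586 , 175.50345], dtype=float32), np.float32(-4.7636414), np.float32(240.00145), np.float32(115.59937))
rack [ 488.46686 -369.79834] -36.92825 209.52638 63.08298
```

>>> apply_moves:
  targets:
    - [[25.0, -27.5, -2.0], [0, 0, 12], 8.5]
    - [[25.0, -27.5, -2.0], [0, 0, 12], 8.5]
    - [[25.0, -27.5, -2.0], [0, 0, 12], 8.5]
    - [[25.0, -27.5, -2.0], [0, 0, 12], 8.5]
    - [[25.0, -27.5, -2.0], [0, 0, 12], 8.5]
    - [[25.0, -27.5, -2.0], [0, 0, 12], 8.5]
    - [[25.0, -27.5, -2.0], [0, 0, 12], 8.5]
    - [[25.0, -27.5, -2.0], [0, 0, 12], 8.5]

```text
time: 1.15
position: [325.4, -178.1, 218.4]
tool_rot: [[0.993, 0.117, 0.001], [0.117, -0.993, -0.0], [0.001, 0.0, -1.0]]
wrist_force: [-0.1, -1.1, -0.1]
width: 85.2
grip_force: 0.0
```

```bash
python3 -c "
from h import *
go(473,165,60,6.75)"
```

```text
shift cm [ 18.66 -32.34  15.85] rz -0.0
```

>>> apply_moves:
  targets:
    - [[18.7, -32.3, 12.0], [0, 0, 0], 7.5]
    - [[18.7, -32.3, 12.0], [0, 0, 0], 7.5]
    - [[18.7, -32.3, 12.0], [0, 0, 0], 7.5]
    - [[18.7, -32.3, 12.0], [0, 0, 0], 7.5]
    - [[18.7, -32.3, 12.0], [0, 0, 0], 7.5]
    - [[18.7, -32.3, 12.0], [0, 0, 0], 7.5]
    - [[18.7, -32.3, 12.0], [0, 0, 0], 7.5]
    - [[18.7, -32.3, 12.0], [0, 0, 0], 7.5]

```text
time: 1.95
position: [473.6, 164.0, 97.0]
tool_rot: [[0.993, 0.116, -0.0], [0.116, -0.993, 0.0], [-0.0, -0.0, -1.0]]
wrist_force: [0.4, -1.0, 0.2]
width: 75.0
grip_force: 0.0
```

>>> apply_moves:
  targets:
    - [[0, 0, 4], [0, 0, 0], 7.5]
    - [[0, 0, 8], [0, 0, 0], 7.5]
    - [[0, 0, 9], [0, 0, 0], 7.5]
    - [[0, 0, 9.5], [0, 0, 0], 7.5]
    - [[0, 0, 9.8], [0, 0, 0], 7.5]
    - [[0, 0, 9.8], [0, 0, 0], 7.5]

```text
time: 2.55
position: [474.1, 161.6, 1.2]
tool_rot: [[0.993, 0.115, 0.002], [0.115, -0.993, 0.001], [0.002, -0.0, -1.0]]
wrist_force: [-0.1, -0.6, -0.2]
width: 74.9
grip_force: 0.0
```

>>> apply_moves:
  targets:
    - [[0.8, 0, 0.3], [0, 0, 0], 7.5]
    - [[1.6, 0, 0.4], [0, 0, 0], 7.5]
    - [[2.4, 0, 0.4], [0, 0, 0], 7.5]
    - [[3.2, 0, 0.4], [0, 0, 0], 7.5]
    - [[4.0, 0, 0.4], [0, 0, 0], 7.5]
    - [[4.7, 0, 0.4], [0, 0, 0], 7.5]
    - [[5.2, 0, 0.4], [0, 0, 0], 7.5]
    - [[5.6, 0, 0.4], [0, 0, 0], 7.5]

```text
time: 3.35
position: [529.3, 168.0, -4.2]
tool_rot: [[0.993, 0.115, -0.0], [0.115, -0.993, -0.0], [-0.0, -0.0, -1.0]]
wrist_force: [0.0, 0.1, -0.2]
width: 74.8
grip_force: 0.0
```

>>> apply_moves:
  targets:
    - [[0.2, 0, 0], [0, 0, 0], 7.5]
    - [[0.4, 0, 0], [0, 0, 0], 7.5]
    - [[0.6, 0, 0], [0, 0, 0], 7.5]
    - [[0.7, 0, 0], [0, 0, 0], 7.5]
    - [[0.7, 0, 0], [0, 0, 0], 7.5]

```text
time: 3.85
position: [535.9, 168.8, -4.1]
tool_rot: [[0.993, 0.115, 0.0], [0.115, -0.993, 0.0], [0.0, -0.0, -1.0]]
wrist_force: [-0.6, -0.5, -0.5]
width: 74.8
grip_force: 0.0
```

```bash
python3 - <<'E'
from h import *
c=r.read_camera("top"); f=c["frame"][120:320,170:500]
a=cv2.resize(f,None,fx=2.4,fy=2.4,interpolation=cv2.INTER_CUBIC); cv2.imwrite("pics/push1.png",a[:,:,::-1]); print(carrier(c))
E
```

```text
(array([553.75,  91.75], dtype=float32), np.float32(90.0), np.float32(48.5), np.float32(38.5))
```

View pics/push1.png

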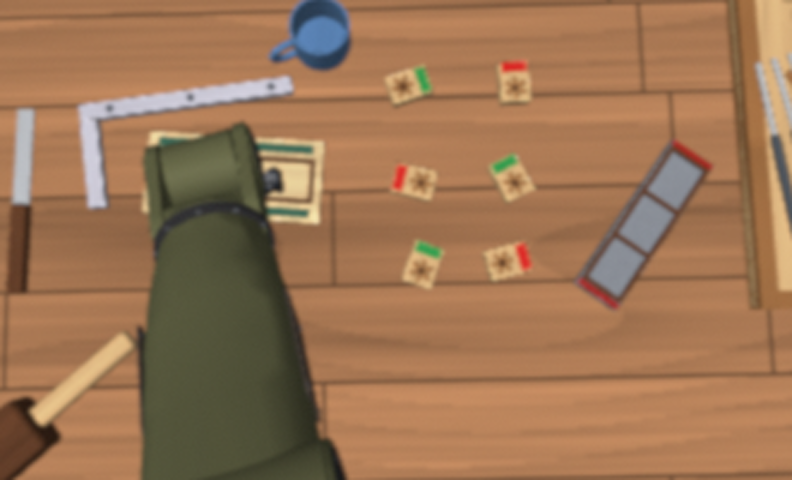

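The picture shows the arm over the carrier, whose right end is still at about (322,220) and apparently unmoved. I'll check with the wrist camera.

```bash
python3 - <<'E'
from h import *
a=r.read_camera("wrist")["frame"]; b=r.read_camera("scene")["frame"][110:260,260:460]
b=cv2.resize(b,None,fx=1.9,fy=1.9,interpolation=cv2.INTER_CUBIC)
a=cv2.resize(a,(480,300)); o=np.zeros((300,800,3),np.uint8); o[:,:480]=a; b=cv2.resize(b,(320,240)); o[:240,480:]=b
cv2.imwrite("pics/push2.png",o[:,:,::-1]); print(r.read_state()["wrist_force"])
E
```

```text
[ 0.12321502 -0.48095986 -0.00076075]
```

View pics/push2.png

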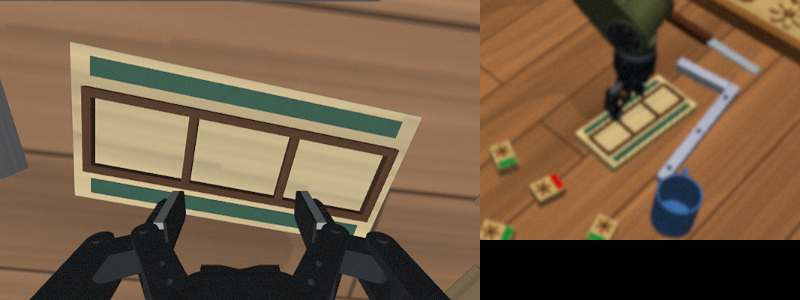

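The fingers overlap the carrier's near edge, with tips at about (178,192) and (305,192). I'll compute the carrier corners from the wrist picture.

```bash
python3 - <<'E'
from h import *
c=r.read_camera("wrist"); k=np.array([[70,43],[420,118],[366,238],[75,196],[243,140]])/.75
print(px2w(c,k,20).round(1))
for z in (0,10,20,30): print(z,px2w(c,np.array([[178,195],[302,195]])/.75,z).round(1))
print(r.read_state()["position"])
E
```

```text
[[622.1 284.9]
 [602.4  52.2]
 [501.4  59.8]
 [513.3 294.1]
 [572.8 170.8]]
0 [[511.5 220.1]
 [524.1 112.8]]
10 [[517.5 217.7]
 [529.3 116.6]]
20 [[523.4 215.2]
 [534.5 120.4]]
30 [[529.4 212.7]
 [539.8 124.2]]
[535.78361307 168.78705449  -4.10541   ]
```

>>> apply_moves:
  targets:
    - [[0, 0, -3], [0, 0, 0], 7.5]
    - [[-5, 2.0, -3], [0, 0, 0], 4]
    - [[-6.2, 3.2, -3], [0, 0, 0], 0]
    - [[-6.2, 3.2, -3], [0, 0, 0], 0]
    - [[-6.2, 3.2, -3], [0, 0, 0], 0]
    - [[-6.2, 3.2, -3], [0, 0, 0], 0]
    - [[-6.2, 3.2, -2.0], [0, 0, 0], 0]
    - [[-6.2, 3.2, -1.1], [0, 0, 0], 0]

```text
time: 4.85
position: [478.0, 130.1, 5.9]
tool_rot: [[0.993, 0.115, -0.0], [0.115, -0.993, -0.0], [-0.0, -0.0, -1.0]]
wrist_force: [-0.2, 0.4, -0.1]
width: 0.0
grip_force: 0.0
```

>>> apply_moves:
  targets:
    - [[0.0, 0, 0], [0, 0, 0], 0]
    - [[0.6, 0, 0], [0, 0, 0], 0]
    - [[1.2, 0, 0], [0, 0, 0], 0]
    - [[1.8, 0, 0], [0, 0, 0], 0]
    - [[2.4, 0, 0], [0, 0, 0], 0]
    - [[3.0, 0, 0], [0, 0, 0], 0]
    - [[3.0, 0, 0], [0, 0, 0], 0]

```text
time: 5.55
position: [508.5, 133.4, 6.9]
tool_rot: [[0.993, 0.115, 0.0], [0.115, -0.993, 0.0], [0.0, -0.0, -1.0]]
wrist_force: [-0.5, -0.3, -0.1]
width: 0.0
grip_force: 0.0
```

```bash
python3 - <<'E'
from h import *
a=r.read_camera("wrist")["frame"]
cv2.imwrite("pics/push3.png",a[:,:,::-1]); s=r.read_state();print(s["wrist_force"],s["position"])
E
```

```text
[-0.35297921 -0.39400859 -0.13304705] [507.97973733 133.34043869   6.82811605]
```

View pics/push3.png

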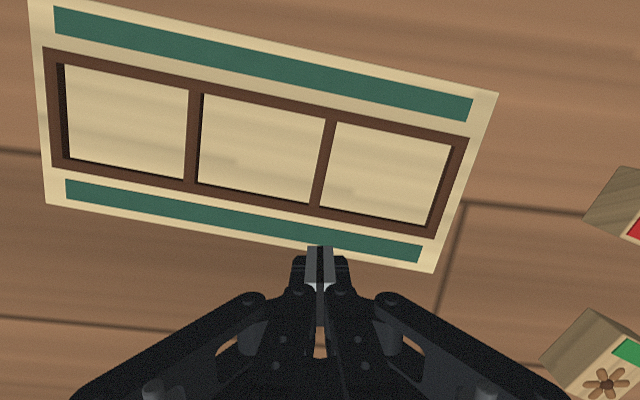

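The shut fingertips are at (320,247), at the carrier's near edge. Its corners are at about (28,0), (498,93), (434,272) and (47,203). Next I'll compute where the carrier is.

```bash
python3 - <<'E'
from h import *
c=r.read_camera("wrist"); k=np.array([[28,0],[498,93],[434,272],[47,203]])
print(px2w(c,k,20).round(1),px2w(c,[320,247],7), px2w(c,[320,247],20))
E
```

```text
[[616.4 284.8]
 [602.1  51.7]
 [495.   59.6]
 [513.6 293.1]] [[497.38467212 131.87110476]] [[503.94013684 132.65254587]]
```

```bash
python3 - <<'E'
from h import *
c=r.read_camera("wrist"); E=c["extrinsics"]; s=r.read_state(); p=s["position"]
for dz in (0,10,20,30,40):
  for dx in (-11,0,11):
    q=E[:3,:3]@(p+s["tool_rot"][:,0]*dx+[0,0,dz])+E[:3,3]; print(dz,dx,np.round([c["fx"]*q[0]/q[2]+c["cx"],c["fy"]*q[1]/q[2]+c["cy"]],0))
E
```

```text
0 -11 [320. 247.]
0 0 [320. 232.]
0 11 [320. 216.]
10 -11 [320. 255.]
10 0 [320. 239.]
10 11 [320. 222.]
20 -11 [320. 263.]
20 0 [320. 246.]
20 11 [320. 229.]
30 -11 [320. 272.]
30 0 [320. 255.]
30 11 [320. 236.]
40 -11 [320. 282.]
40 0 [320. 264.]
40 11 [320. 245.]
```

>>> apply_moves:
  targets:
    - [[-3, 0, 0], [0, 0, 0], 0]
    - [[-3, 0, 0.3], [0, 0, 0], 0]
    - [[-3, 0, 0.5], [0, 0, 0], 0]
    - [[-3, 0, 0.6], [0, 0, 0], 0]
    - [[-3, 0, 0.7], [0, 0, 0], 0]

```text
time: 6.2
position: [478.4, 129.9, -0.2]
tool_rot: [[0.993, 0.115, 0.0], [0.115, -0.993, 0.0], [0.0, -0.0, -1.0]]
wrist_force: [-0.0, 0.1, -0.3]
width: 0.2
grip_force: 0.0
```

>>> apply_moves:
  targets:
    - [[0, 0, 0.2], [0, 0, 0], 0]
    - [[0, 0, 0.4], [0, 0, 0], 0]
    - [[0, 0, 0.5], [0, 0, 0], 0]
    - [[0, 0, 0.5], [0, 0, 0], 0]

```text
time: 6.6
position: [477.9, 129.8, -5.3]
tool_rot: [[0.993, 0.115, -0.0], [0.115, -0.993, -0.0], [-0.0, 0.0, -1.0]]
wrist_force: [0.2, 0.3, 0.4]
width: -0.0
grip_force: 0.0
```

>>> apply_moves:
  targets:
    - [[0, 0, 0.2], [0, 0, 0], 0]
    - [[0, 0, 0.3], [0, 0, 0], 0]
    - [[0, 0, 0.4], [0, 0, 0], 0]
    - [[0, 0, 0.4], [0, 0, 0], 0]

```text
time: 7.0
position: [477.9, 129.9, -9.2]
tool_rot: [[0.993, 0.115, -0.0], [0.115, -0.993, -0.0], [-0.0, 0.0, -1.0]]
wrist_force: [0.6, 0.1, 0.9]
width: 0.1
grip_force: 0.0
```

```bash
python3 - <<'E'
from h import *
a=r.read_camera("wrist")["frame"]
cv2.imwrite("pics/push4.png",a[:,:,::-1]); s=r.read_state();print(s["wrist_force"],s["position"])
E
```

```text
[-0.17711401  0.35306231 -0.1636219 ] [477.91956619 129.87432766  -9.16364611]
```

View pics/push4.png

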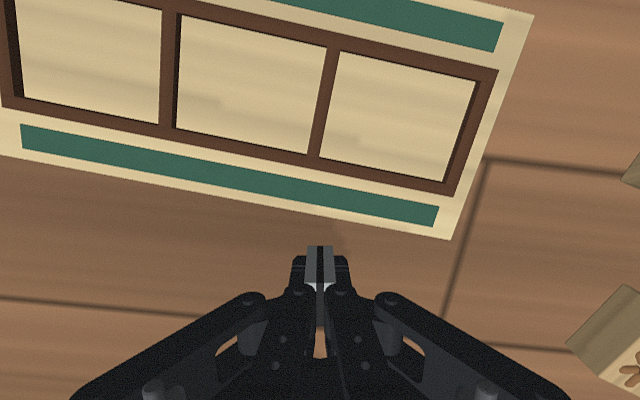

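The shut fingertips at (320,247) are still above the bench, beyond the carrier's near edge. So the true tip lies above the reported TCP, and I'll keep descending while watching the force.

>>> apply_moves:
  targets:
    - [[0, 0, 0.2], [0, 0, 0], 0]
    - [[0, 0, 0.4], [0, 0, 0], 0]
    - [[0, 0, 0.4], [0, 0, 0], 0]

```text
time: 7.35
position: [477.8, 129.8, -13.4]
tool_rot: [[0.993, 0.115, -0.0], [0.115, -0.993, -0.0], [-0.0, 0.0, -1.0]]
wrist_force: [0.1, -0.4, 0.2]
width: -0.1
grip_force: 0.0
```

>>> apply_moves:
  targets:
    - [[0, 0, 0.2], [0, 0, 0], 0]
    - [[0, 0, 0.3], [0, 0, 0], 0]
    - [[0, 0, 0.3], [0, 0, 0], 0]

```text
time: 7.65
position: [477.8, 129.8, -16.3]
tool_rot: [[0.993, 0.115, -0.0], [0.115, -0.993, -0.0], [-0.0, 0.0, -1.0]]
wrist_force: [0.3, 0.2, 1.1]
width: -0.0
grip_force: 0.0
```

>>> apply_moves:
  targets:
    - [[0, 0, 0.1], [0, 0, 0], 0]
    - [[0, 0, 0.2], [0, 0, 0], 0]
    - [[0, 0, 0.2], [0, 0, 0], 0]

```text
time: 7.95
position: [477.9, 129.9, -18.2]
tool_rot: [[0.993, 0.115, -0.0], [0.115, -0.993, -0.0], [-0.0, 0.0, -1.0]]
wrist_force: [-0.9, 0.2, -0.3]
width: -0.1
grip_force: 0.0
```

>>> apply_moves:
  targets:
    - [[0, 0, 0.1], [0, 0, 0], 0]
    - [[0, 0, 0.2], [0, 0, 0], 0]
    - [[0, 0, 0.2], [0, 0, 0], 0]

```text
time: 8.25
position: [477.8, 129.9, -20.3]
tool_rot: [[0.993, 0.115, -0.0], [0.115, -0.993, -0.0], [-0.0, -0.0, -1.0]]
wrist_force: [-0.1, 0.4, 0.8]
width: -0.0
grip_force: 0.0
```

>>> apply_moves:
  targets:
    - [[0, 0, 0.1], [0, 0, 0], 0]
    - [[0, 0, 0.1], [0, 0, 0], 0]

```text
time: 8.45
position: [477.9, 129.9, -21.2]
tool_rot: [[0.993, 0.115, -0.0], [0.115, -0.993, -0.0], [-0.0, -0.0, -1.0]]
wrist_force: [-0.5, -0.5, -0.1]
width: -0.1
grip_force: 0.0
```

>>> apply_moves:
  targets:
    - [[0, 0, 0.1], [0, 0, 0], 0]
    - [[0, 0, 0.1], [0, 0, 0], 0]

```text
time: 8.65
position: [477.9, 129.9, -22.2]
tool_rot: [[0.993, 0.115, -0.0], [0.115, -0.993, -0.0], [-0.0, 0.0, -1.0]]
wrist_force: [-0.3, -0.1, -0.1]
width: -0.0
grip_force: 0.0
```

>>> apply_moves:
  targets:
    - [[0, 0, 0.1], [0, 0, 0], 0]
    - [[0, 0, 0.2], [0, 0, 0], 0]
    - [[0, 0, 0.2], [0, 0, 0], 0]

```text
time: 8.95
position: [477.8, 129.9, -24.3]
tool_rot: [[0.993, 0.115, -0.0], [0.115, -0.993, -0.0], [-0.0, 0.0, -1.0]]
wrist_force: [0.2, -1.0, -1.4]
width: -0.1
grip_force: 0.0
```

>>> apply_moves:
  targets:
    - [[0, 0, 0.1], [0, 0, 0], 0]
    - [[0, 0, 0.2], [0, 0, 0], 0]
    - [[0, 0, 0.2], [0, 0, 0], 0]

```text
time: 9.25
position: [477.9, 129.8, -26.3]
tool_rot: [[0.993, 0.115, -0.0], [0.115, -0.993, -0.0], [-0.0, 0.0, -1.0]]
wrist_force: [0.5, -0.5, -0.1]
width: 0.0
grip_force: 0.0
```

```bash
python3 - <<'E'
from h import *
a=r.read_camera("wrist")["frame"][170:330,220:420]; a=cv2.resize(a,None,fx=2,fy=2)
b=r.read_camera("scene")["frame"][140:240,270:400]; b=cv2.resize(b,(416,320),interpolation=cv2.INTER_CUBIC)
cv2.imwrite("pics/push5.png",np.hstack([a,b[:,:400]])[:,:,::-1]); s=r.read_state();print(s["wrist_force"],s["position"],s["q"])
E
```

```text
[-0.2726942  -0.04533638  0.28727016] [477.92788529 129.88144458 -26.12509529] [1.09648257e+01 2.84927924e+01 1.05833161e+02 1.56514604e-03
 4.56759259e+01 9.43535968e+01]
```

View pics/push5.png

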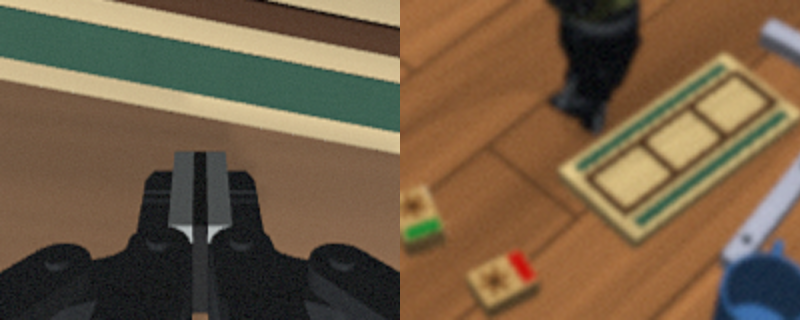

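The left half shows the pad tips at wrist pixel (320,246), with their shadow still separate. The right half shows the fingers short of the carrier edge and above the bench. I'll keep going down.

>>> apply_moves:
  targets:
    - [[0, 0, 0.2], [0, 0, 0], 0]
    - [[0, 0, 0.3], [0, 0, 0], 0]
    - [[0, 0, 0.3], [0, 0, 0], 0]

```text
time: 9.65
position: [477.8, 129.8, -29.3]
tool_rot: [[0.993, 0.115, -0.0], [0.115, -0.993, -0.0], [-0.0, 0.0, -1.0]]
wrist_force: [0.4, 0.5, -0.4]
width: -0.0
grip_force: 0.0
```

>>> apply_moves:
  targets:
    - [[0, 0, 0.1], [0, 0, 0], 0]
    - [[0, 0, 0.2], [0, 0, 0], 0]
    - [[0, 0, 0.2], [0, 0, 0], 0]

```text
time: 9.95
position: [477.9, 129.9, -31.3]
tool_rot: [[0.993, 0.115, -0.0], [0.115, -0.993, -0.0], [-0.0, -0.0, -1.0]]
wrist_force: [-0.8, -0.1, 0.4]
width: -0.2
grip_force: 0.0
```

>>> apply_moves:
  targets:
    - [[0, 0, 0.1], [0, 0, 0], 0]
    - [[0, 0, 0.2], [0, 0, 0], 0]
    - [[0, 0, 0.2], [0, 0, 0], 0]

```text
time: 10.25
position: [477.9, 129.9, -33.3]
tool_rot: [[0.993, 0.115, -0.0], [0.115, -0.993, -0.0], [-0.0, -0.0, -1.0]]
wrist_force: [0.1, -0.6, -0.6]
width: -0.0
grip_force: 0.0
```

>>> apply_moves:
  targets:
    - [[0, 0, 0.1], [0, 0, 0], 0]
    - [[0, 0, 0.2], [0, 0, 0], 0]
    - [[0, 0, 0.2], [0, 0, 0], 0]

```text
time: 10.55
position: [478.0, 129.9, -33.5]
tool_rot: [[0.993, 0.115, 0.0], [0.115, -0.993, -0.0], [0.0, 0.0, -1.0]]
wrist_force: [-13.5, -2.9, 30.1]
width: -0.1
grip_force: 15.4
```

>>> apply_moves:
  targets:
    - [[0, 0, 0.1], [0, 0, 0], 0]
    - [[0, 0, 0.1], [0, 0, 0], 0]

```text
time: 10.75
position: [478.1, 129.9, -33.5]
tool_rot: [[0.993, 0.115, 0.0], [0.115, -0.993, -0.0], [0.0, 0.0, -1.0]]
wrist_force: [-19.7, -5.3, 47.2]
width: 0.3
grip_force: 23.8
```

>>> apply_moves:
  targets:
    - [[0, 0, 0.1], [0, 0, 0], 0]
    - [[0, 0, 0.1], [0, 0, 0], 0]

```text
time: 10.95
position: [478.2, 129.9, -33.6]
tool_rot: [[0.993, 0.115, 0.0], [0.115, -0.993, -0.0], [0.0, 0.0, -1.0]]
wrist_force: [-27.6, -5.6, 64.1]
width: 0.1
grip_force: 32.2
```

>>> apply_moves:
  targets:
    - [[0, 0, 0.1], [0, 0, 0], 0]
    - [[0, 0, 0.1], [0, 0, 0], 0]

```text
time: 11.15
position: [478.2, 130.0, -33.7]
tool_rot: [[0.993, 0.115, 0.0], [0.115, -0.993, -0.0], [0.0, 0.0, -1.0]]
wrist_force: [-35.3, -7.7, 80.8]
width: -0.0
grip_force: 40.6
```

Shut tips touch the bench at a reported z of -33.5, so the real tip is 33.5 mm behind the reported TCP. I'll lift and push with that offset.

>>> apply_moves:
  targets:
    - [[0, 0, -1.2], [0, 0, 0], 0]
    - [[0, 0, -1.2], [0, 0, 0], 0]
    - [[0.6, 0, -1.2], [0, 0, 0], 0]
    - [[1.2, 0, -1.2], [0, 0, 0], 0]
    - [[1.7, 0, -1.2], [0, 0, 0], 0]
    - [[2.2, 0, -1.2], [0, 0, 0], 0]
    - [[2.7, 0, -1.2], [0, 0, 0], 0]
    - [[3.2, 0, -1.2], [0, 0, 0], 0]

```text
time: 11.95
position: [510.0, 133.6, -26.4]
tool_rot: [[0.993, 0.115, -0.0], [0.115, -0.993, -0.0], [-0.0, 0.0, -1.0]]
wrist_force: [-1.1, -0.6, 0.0]
width: 0.2
grip_force: 0.5
```

>>> apply_moves:
  targets:
    - [[0.4, 0, 0], [0, 0, 0], 0]
    - [[0.8, 0, 0], [0, 0, 0], 0]
    - [[1.2, 0, 0], [0, 0, 0], 0]
    - [[1.6, 0, 0], [0, 0, 0], 0]
    - [[1.6, 0, 0], [0, 0, 0], 0]

```text
time: 12.45
position: [526.2, 135.5, -26.0]
tool_rot: [[0.993, 0.115, 0.001], [0.115, -0.993, 0.0], [0.001, -0.0, -1.0]]
wrist_force: [0.9, 0.4, 0.1]
width: -0.1
grip_force: 0.0
```

```bash
cat >> h.py <<'E'
def carrier_w(z=20):
    "carrier pose from the wrist camera, via the dark ridge frame + wood"
    c=r.read_camera("wrist"); st=r.read_state(); s=.5; x1,y1=720,390
    im=rectify(c,430,x1,-20,y1,z,s)
    return im
E
python3 - <<'E'
from h import *
c=r.read_camera("wrist"); cv2.imwrite("pics/w6.png",c["frame"][:,:,::-1]); s=r.read_state();print(s["wrist_force"],s["position"])
c=r.read_camera("top"); print(carrier(c))
E
```

```text
[ 0.62163697 -0.12641192  0.19010964] [525.97905525 135.46008756 -26.00816944]
(array([591.1197 , 185.79465], dtype=float32), np.float32(3.2372513), np.float32(243.54623), np.float32(114.55108))
```

View pics/w6.png

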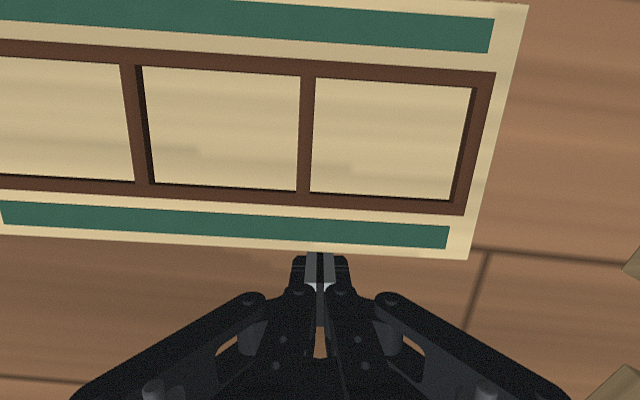

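The wrist picture shows the fingers on the near edge at (320,253), and the carrier turned so about 3.5° remains. Next I'll push near its middle until it meets the fence.

>>> apply_moves:
  targets:
    - [[-0.8, 0, 0], [0, 0, 0], 0]
    - [[-0.8, -3.0, 0], [0, 0, 0], 0]
    - [[-0.3, -3.0, 0], [0, 0, 0], 0]
    - [[0.2, -3.0, 0], [0, 0, 0], 0]
    - [[0.6, -3.0, 0], [0, 0, 0], 0]
    - [[1.0, -3, 0], [0, 0, 0], 0]
    - [[1.4, -3, 0], [0, 0, 0], 0]
    - [[1.4, -3, 0], [0, 0, 0], 0]

```text
time: 13.35
position: [536.7, 166.6, -26.1]
tool_rot: [[0.993, 0.115, 0.001], [0.115, -0.993, 0.0], [0.001, -0.0, -1.0]]
wrist_force: [1.0, 1.0, 0.2]
width: 0.3
grip_force: 0.0
```

>>> apply_moves:
  targets:
    - [[0.2, 0, 0], [0, 0, 0], 0]
    - [[0.4, 0, 0], [0, 0, 0], 0]
    - [[0.4, 0, 0], [0, 0, 0], 0]

```text
time: 13.65
position: [540.2, 167.2, -26.2]
tool_rot: [[0.993, 0.115, 0.0], [0.115, -0.993, -0.0], [0.0, 0.0, -1.0]]
wrist_force: [-0.5, 0.1, -1.3]
width: 0.3
grip_force: 0.1
```

>>> apply_moves:
  targets:
    - [[0.15, 0, 0], [0, 0, 0], 0]
    - [[0.3, 0, 0], [0, 0, 0], 0]
    - [[0.3, 0, 0], [0, 0, 0], 0]

```text
time: 13.95
position: [543.2, 167.6, -26.2]
tool_rot: [[0.993, 0.115, 0.0], [0.115, -0.993, 0.0], [0.0, -0.0, -1.0]]
wrist_force: [-1.6, -0.9, -0.6]
width: -0.0
grip_force: 0.7
```

```bash
python3 - <<'E'
from h import *
s=r.read_state();print(s["wrist_force"],s["position"])
c=r.read_camera("top"); print(carrier(c))
E
```

```text
[-1.56830582 -0.88748765 -0.60939638] [543.19442694 167.59000795 -26.15305415]
(array([649.81396, 193.8063 ], dtype=float32), np.float32(1.8840408), np.float32(242.36229), np.float32(44.48578))
```

>>> apply_moves:
  targets:
    - [[0.1, 0, 0], [0, 0, 0], 0]
    - [[0.2, 0, 0], [0, 0, 0], 0]
    - [[0.2, 0, 0], [0, 0, 0], 0]

```text
time: 14.3
position: [544.0, 167.7, -26.2]
tool_rot: [[0.993, 0.115, -0.003], [0.115, -0.993, -0.001], [-0.003, 0.0, -1.0]]
wrist_force: [-10.0, -3.6, 6.9]
width: -0.4
grip_force: 5.4
```

>>> apply_moves:
  targets:
    - [[0.1, 0, 0], [0, 0, 0], 0]
    - [[0.15, 0, 0], [0, 0, 0], 0]
    - [[0.15, 0, 0], [0, 0, 0], 0]

```text
time: 14.6
position: [544.0, 167.7, -26.2]
tool_rot: [[0.993, 0.115, -0.006], [0.115, -0.993, -0.001], [-0.006, 0.001, -1.0]]
wrist_force: [-22.3, -5.6, 16.2]
width: -0.0
grip_force: 11.6
```

>>> apply_moves:
  targets:
    - [[0.1, 0, 0], [0, 0, 0], 0]
    - [[0.15, 0, 0], [0, 0, 0], 0]
    - [[0.15, 0, 0], [0, 0, 0], 0]

```text
time: 14.9
position: [543.9, 167.7, -26.3]
tool_rot: [[0.993, 0.115, -0.01], [0.115, -0.993, -0.002], [-0.01, 0.001, -1.0]]
wrist_force: [-35.0, -8.0, 26.1]
width: -0.3
grip_force: 17.9
```

>>> apply_moves:
  targets:
    - [[-1, 0, 0], [0, 0, 0], 0]
    - [[-2, 0, 0], [0, 0, 0], 0]
    - [[-2, 0, -5], [0, 0, 0], 0]
    - [[-2, 0, -10], [0, 0, -8], 0]
    - [[-2, 0, -14], [0, 0, -16], 0]
    - [[-2, 0, -14], [0, 0, -24], 0]
    - [[-2, 0, -14], [0, 0, -32], 0]
    - [[-2, 0, -14], [0, 0, -40], 0]

```text
time: 15.7
position: [528.2, 166.0, 114.3]
tool_rot: [[0.683, 0.731, 0.002], [0.731, -0.683, 0.0], [0.001, 0.001, -1.0]]
wrist_force: [0.6, -0.2, -0.5]
width: 0.2
grip_force: 0.0
```

>>> apply_moves:
  targets:
    - [[0, 0, 0], [0, 0, -50], 0]
    - [[0, 0, 0], [0, 0, -50], 0]
    - [[0, 0, 0], [0, 0, -50], 0]
    - [[0, 0, 0], [0, 0, -50], 0]
    - [[0, 0, 0], [0, 0, -50], 0]
    - [[0, 0, 0], [0, 0, -50], 0]
    - [[0, 0, 0], [0, 0, -50], 0]

```text
time: 16.4
position: [528.1, 166.0, 113.9]
tool_rot: [[-0.117, 0.993, 0.001], [0.993, 0.117, 0.0], [0.0, 0.001, -1.0]]
wrist_force: [0.3, 0.7, 0.3]
width: 0.2
grip_force: 0.0
```

```bash
python3 - <<'E'
from h import *
c=r.read_camera("top"); h=cv2.cvtColor(c["frame"],cv2.COLOR_RGB2HSV); m=cv2.inRange(h,(100,120,40),(120,255,255))
k,l,st,ce=cv2.connectedComponentsWithStats(m); i=1+np.argmax(st[1:,4]); print("mug",st[i],px2w(c,ce[i],60))
print(carrier(c)); s=r.read_state(); print(s["position"],ang(s["tool_rot"][:2,0]))
go(619.5,34,s["position"][2],96.7)
E
```

```text
mug [292 120  22  27 472] [[745.099598    53.16165999]]
(array([616.2169, 121.0589], dtype=float32), np.float32(6.115494), np.float32(64.31052), np.float32(47.389496))
[528.11932403 165.99142465 113.95098539] 96.46181577564933
shift cm [-14.14   7.59   0.  ] rz -0.2
```

>>> apply_moves:
  targets:
    - [[-14.5, 7.5, 0], [0, 0, 0], 0]
    - [[-14.5, 7.5, 0], [0, 0, 0], 0]
    - [[-14.5, 7.5, 0], [0, 0, 0], 0]
    - [[-14.5, 7.5, 0], [0, 0, 0], 0]
    - [[-14.5, 7.5, 5], [0, 0, 0], 0]
    - [[-14.5, 7.5, 9], [0, 0, 0], 0]
    - [[-14.5, 7.5, 12.5], [0, 0, 0], 0]
    - [[-14.5, 7.5, 12.5], [0, 0, 0], 0]

```text
time: 17.25
position: [616.3, 30.8, -15.7]
tool_rot: [[-0.112, 0.994, -0.008], [0.994, 0.112, 0.0], [0.001, -0.008, -1.0]]
wrist_force: [0.6, -0.6, 0.3]
width: -0.2
grip_force: 0.0
```

```bash
cat >> h.py <<'E'
def feat(C,t):
    "fence frame -> world, t=6.7 deg"
    return C
E
python3 - <<'E'
from h import *
s=r.read_state(); print(s["position"])
c=r.read_camera("top"); print(carrier(c))
c=r.read_camera("wrist"); cv2.imwrite("pics/w7.png",c["frame"][:,:,::-1])
E
```

```text
[616.30031506  30.80296039 -15.72596494]
(array([608.0196 , 190.71948], dtype=float32), np.float32(6.2034836), np.float32(64.489716), np.float32(48.08638))
```

View pics/w7.png

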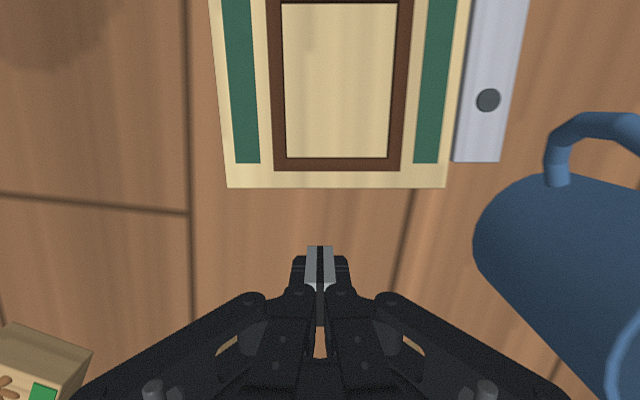

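The carrier's -y end is at row 187 (columns 228–446), along the fence. The mug is clear on the right and the fingers at (320,247) are centred on the end. Now I'll push along +y.

>>> apply_moves:
  targets:
    - [[0, 0, 1.0], [0, 0, 0], 0]
    - [[1.0, 0, 1.0], [0, 0, 0], 0]
    - [[2.0, 0, 1.0], [0, 0, 0], 0]
    - [[2.6, 0, 1.0], [0, 0, 0], 0]
    - [[3.2, 0, 1.0], [0, 0, 0], 0]
    - [[3.8, 0, 1.0], [0, 0, 0], 0]
    - [[4.4, 0, 1.0], [0, 0, 0], 0]
    - [[5.0, 0, 1.0], [0, 0, 0], 0]

```text
time: 18.15
position: [613.7, 80.4, -20.8]
tool_rot: [[-0.115, 0.993, 0.001], [0.993, 0.115, -0.0], [-0.0, 0.001, -1.0]]
wrist_force: [0.5, -3.4, 2.7]
width: 0.0
grip_force: 1.8
```

>>> apply_moves:
  targets:
    - [[0.5, 0, 0], [0, 0, 0], 0]
    - [[1.0, 0, 0], [0, 0, 0], 0]
    - [[1.4, 0, 0], [0, 0, 0], 0]
    - [[1.7, 0, 0], [0, 0, 0], 0]
    - [[1.7, 0, 0], [0, 0, 0], 0]

```text
time: 18.65
position: [611.4, 97.6, -21.3]
tool_rot: [[-0.115, 0.993, -0.0], [0.993, 0.115, 0.0], [0.0, -0.0, -1.0]]
wrist_force: [-0.6, 0.3, -0.2]
width: 0.1
grip_force: 0.0
```

```bash
python3 - <<'E'
from h import *
s=r.read_state(); print(s["position"],s["wrist_force"]); p=s["position"][:2]-[641.5,357.7]; a=np.radians(6.7); print(p@[np.cos(a),np.sin(a)],p@[-np.sin(a),np.cos(a)])
E
```

```text
[611.39677993  97.59876664 -21.29386804] [-0.58675254  0.34998952 -0.16633099]
-60.243837245223574 -254.8127460032133
```

>>> apply_moves:
  targets:
    - [[0.3, 0, 0.3], [0, 0, 0], 0]
    - [[0.5, 0, 0.3], [0, 0, 0], 0]
    - [[0.5, 0, 0.3], [0, 0, 0], 0]

```text
time: 18.95
position: [610.6, 102.4, -24.6]
tool_rot: [[-0.115, 0.993, -0.001], [0.993, 0.115, 0.0], [0.0, -0.001, -1.0]]
wrist_force: [-0.3, -0.3, -0.3]
width: 0.0
grip_force: 0.0
```

>>> apply_moves:
  targets:
    - [[0.15, 0, 0], [0, 0, 0], 0]
    - [[0.3, 0, 0], [0, 0, 0], 0]
    - [[0.3, 0, 0], [0, 0, 0], 0]

```text
time: 19.25
position: [610.6, 105.3, -24.2]
tool_rot: [[-0.115, 0.993, -0.0], [0.993, 0.115, 0.0], [0.0, -0.0, -1.0]]
wrist_force: [-0.7, -0.0, 0.8]
width: -0.1
grip_force: 0.0
```

>>> apply_moves:
  targets:
    - [[0.1, 0, 0], [0, 0, 0], 0]
    - [[0.2, 0, 0], [0, 0, 0], 0]
    - [[0.2, 0, 0], [0, 0, 0], 0]

```text
time: 19.55
position: [611.0, 105.8, -24.0]
tool_rot: [[-0.115, 0.993, 0.001], [0.993, 0.115, -0.001], [-0.002, 0.001, -1.0]]
wrist_force: [3.0, -9.0, -1.0]
width: -0.1
grip_force: 4.9
```

>>> apply_moves:
  targets:
    - [[0.1, 0, 0], [0, 0, 0], 0]
    - [[0.1, 0, 0], [0, 0, 0], 0]

```text
time: 19.75
position: [611.1, 105.9, -23.9]
tool_rot: [[-0.114, 0.993, 0.001], [0.993, 0.114, -0.002], [-0.003, 0.001, -1.0]]
wrist_force: [3.8, -16.1, -1.2]
width: -0.1
grip_force: 8.1
```

>>> apply_moves:
  targets:
    - [[-1.5, 0, 0], [0, 0, 0], 0]
    - [[-1.5, 0, -5], [0, 0, 0], 0]
    - [[-1.5, 0, -10], [0, 0, 0], 0]
    - [[-3, 12, -15], [0, 0, 0], 3]
    - [[-3, 12, -20], [0, 0, 0], 6]
    - [[-3, 12, -22], [0, 0, 0], 8.5]
    - [[-3, 12, -22], [0, 0, 0], 8.5]
    - [[-3, 12, -22], [0, 0, 0], 8.5]

```text
time: 20.55
position: [735.1, 91.5, 199.5]
tool_rot: [[-0.115, 0.993, 0.006], [0.993, 0.115, 0.001], [0.0, 0.006, -1.0]]
wrist_force: [-0.7, 0.1, -0.0]
width: 72.2
grip_force: 0.0
```

```bash
python3 - <<'E'
from h import *
s=r.read_state(); print(s["position"])
c=r.read_camera("top"); f=c["frame"][140:220,190:320]; cv2.imwrite("pics/t8.png",cv2.resize(f,None,fx=5,fy=5,interpolation=cv2.INTER_CUBIC)[:,:,::-1]); print(carrier(c))
for b in blocks(c): print(b[0],np.round(b[1],1),np.round(b[2:],1))
E
```

```text
[735.06080912  91.47978197 199.48339425]
(array([594.4325 , 306.25183], dtype=float32), np.float32(6.5819473), np.float32(64.05577), np.float32(48.37137))
```

View pics/t8.png

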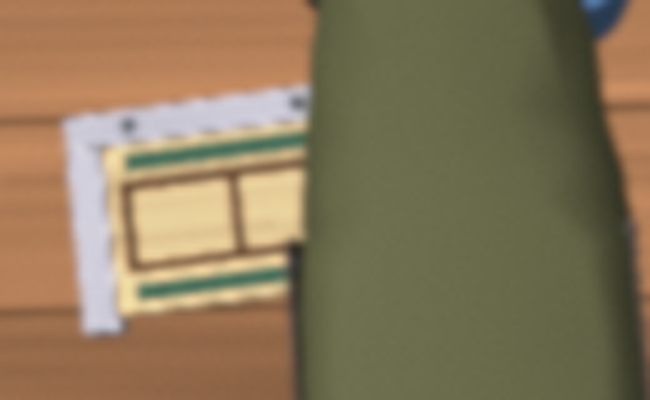

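The picture shows the carrier flush against both arms: inner corner at about (108,150), and no gaps visible along the top or left edges. Next I'll look at all the blocks with the wrist camera.

>>> apply_moves:
  targets:
    - [[-22, -20, 0], [0, 0, 0], 8.5]
    - [[-22, -20, 0], [0, 0, 0], 8.5]
    - [[-22, -20, 0], [0, 0, 0], 8.5]
    - [[-22, -20, 0], [0, 0, 0], 8.5]
    - [[-22, -20, 0], [0, 0, 0], 8.5]
    - [[-22, -20, 0], [0, 0, 0], 8.5]
    - [[-22, -20, 0], [0, 0, 0], 8.5]
    - [[-22, -20, 0], [0, 0, 0], 8.5]

```text
time: 21.4
position: [558.5, -150.1, 195.2]
tool_rot: [[-0.113, 0.994, -0.001], [0.994, 0.113, 0.001], [0.001, -0.001, -1.0]]
wrist_force: [-0.8, -0.1, -0.3]
width: 85.5
grip_force: 0.0
```

```bash
python3 - <<'E'
from h import *
c=r.read_camera("top"); print("carrier",carrier(c))
im=rectify(c,430,720,60,390,20,.5); k,l,st,ce=cv2.connectedComponentsWithStats(solid(wood(im),1)); 
for b in blocks(c): print("top",b[0],np.round(b[1],1),np.round(b[2:],1))
c=r.read_camera("wrist"); cv2.imwrite("pics/w9.png",c["frame"][:,:,::-1])
for b in blocks(c): print("wr",b[0],np.round(b[1],1),np.round(b[2:],1))
h=cv2.cvtColor(c["frame"],cv2.COLOR_RGB2HSV)
print(r.read_state()["position"])
E
```

```text
carrier (array([601.641  , 234.22626], dtype=float32), np.float32(6.5241013), np.float32(241.84122), np.float32(113.939514))
wr g [677.4 -64.5] [-72.9  53.9  38.3 -71. ]
wr r [ 673.1 -207.8] [ 2.7 42.5 38.6  3.5]
wr g [ 549.  -197.6] [26.1 54.8 38.9 24.9]
wr r [546.  -68.2] [75.  54.9 38.5 68.3]
wr g [436.2 -77.2] [-21.3  54.7  38.5 -22.7]
wr r [ 437.3 -184.4] [-75.7  44.5  38.4 -69.2]
[ 559.53107836 -148.82137577  195.21759098]
```

View pics/w9.png

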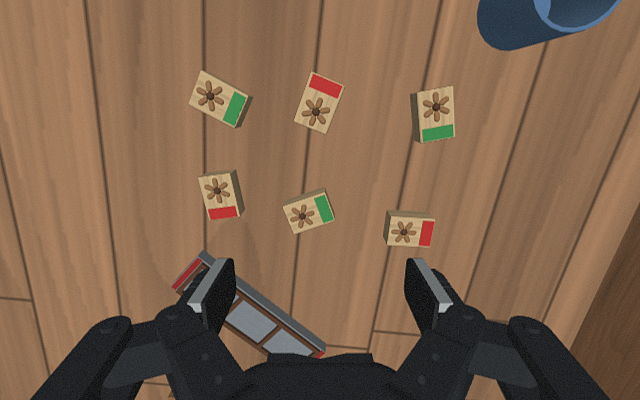

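The wrist view shows all six blocks clearly: green tags at (236,107), (438,132), (324,208), and red at (325,85), (223,213), (427,233). Now I'll tighten the red mask and measure the rack nests.

```bash
cat >> h.py <<'E'
def tags(img):
    h=cv2.cvtColor(img,cv2.COLOR_RGB2HSV)
    return cv2.inRange(h,(40,80,50),(88,255,255)), cv2.inRange(h,(0,165,90),(6,255,255))|cv2.inRange(h,(172,165,90),(180,255,255))
def nests(c,x0,x1,y0,y1,m,z=20,s=.5):
    im=rectify(c,x0,x1,y0,y1,z,s); k,l,st,_=cv2.connectedComponentsWithStats(cv2.morphologyEx(m(im),cv2.MORPH_OPEN,np.ones((7,7),np.uint8)))
    for i in range(1,k):
        if 2000<st[i,4]*s*s<4000:
            p,e,L,S=rect((l==i).astype(np.uint8),x1,y1,s); print(np.round(p,1),np.round([ang(e),L,S],1))
grey=lambda im: cv2.inRange(cv2.cvtColor(im,cv2.COLOR_RGB2HSV),(95,0,110),(130,60,255))
E
python3 - <<'E'
from h import *
c=r.read_camera("top"); print("carrier nests top"); nests(c,430,700,90,360,wood); print("rack top");nests(c,330,640,-480,-220,grey)
c=r.read_camera("wrist"); print("rack wr");nests(c,330,640,-480,-220,grey)
for b in blocks(c): print("wr",b[0],np.round(b[1],1),np.round(b[2:],1))
E
```

```text
carrier nests top
[610.6 166.7] [-83.5  64.2  47.6]
[602.6 236.4] [-83.5  63.9  47.9]
[594.3 306.3] [-83.7  63.8  48.1]
rack top
[ 542.6 -416.1] [-37.   60.2  43.8]
[ 486.  -373.9] [-36.1  59.8  44.3]
[ 429.6 -331.8] [-36.6  60.4  44.1]
rack wr
[ 483.2 -376.1] [-36.4  62.3  44.1]
wr r [ 678.7 -207.6] [ 2.7 53.9 38.6  0.4]
wr g [677.6 -65.2] [-73.3  55.2  38.6 -71.5]
wr g [ 548.8 -197.8] [25.9 55.2 39.1 24.3]
wr r [545.9 -68.4] [75.3 54.8 38.4 73.9]
wr g [436.1 -77.2] [-21.8  54.9  38.5 -23. ]
wr r [ 438.4 -189.4] [-75.7  54.5  38.4 -76.5]
```

```bash
python3 - <<'E'
from h import *
c=r.read_camera("top"); c["frame"]=cv2.imread("pics/top0.png")[:,:,::-1].copy()
for s in (.5,):
  for b in blocks(c): print("top",b[0],np.round(b[1],1),np.round(b[2:],1))
im=rectify(c,330,760,-420,20,28,.5)
g,rd=tags(im)
for n,m in zip("gr",(g,rd)):
    k,_,st,ce=cv2.connectedComponentsWithStats(m)
    for i in range(1,k):
        if st[i,4]>800: print(n,st[i,4]/4,W(ce[i],760,20,.5).round(1))
c=r.read_camera("wrist"); im=rectify(c,330,760,-420,20,28,.5)
for n,m in zip("gr",tags(im)):
    k,_,st,ce=cv2.connectedComponentsWithStats(m)
    for i in range(1,k):
        if st[i,4]>800: print("wr",n,st[i,4]/4,W(ce[i],760,20,.5).round(1))
E
```

```text
top g [680.6 -61.8] [-72.5  58.   41.5 -76.2]
top g [ 550.4 -199.3] [22.9 55.7 44.2 30.4]
top g [436.7 -76. ] [-22.9  57.1  44.1 -20.8]
g 422.5 [[685.9 -83.2]]
g 419.5 [[ 568.8 -188.5]]
g 430.25 [[456.6 -83.7]]
r 381.0 [[ 701.7 -206.3]]
r 368.25 [[554.  -48.2]]
r 403.75 [[ 445.6 -208.8]]
r 269.5 [[ 396.4 -303.6]]
wr g 484.25 [[683.8 -84.4]]
wr g 481.75 [[ 566.5 -190. ]]
wr g 483.75 [[454.  -84.8]]
wr r 443.25 [[ 699.  -207.3]]
wr r 431.5 [[551.2 -49.9]]
wr r 436.25 [[ 443.  -209.4]]
wr r 359.75 [[ 396.4 -301.6]]
```

```bash
cat >> h.py <<'E'
def seen():
    "blocks lying on the bench from wrist camera, corrected by the bias found at contact"
    c=r.read_camera("wrist")
    return [(b[0],np.round(b[1]+[2.5,-.4],1),round(float(b[2]),1),round(float(b[3])),round(float(b[4]))) for b in blocks(c)]
E
python3 -c "
from h import *
go(680.1,-65.6,100,106.7)"
```

```text
shift cm [ 6.85 12.91  9.54] rz -10.0
```

>>> apply_moves:
  targets:
    - [[6.8, 12.9, 9.5], [0, 0, -10], 7]
    - [[6.8, 12.9, 9.5], [0, 0, -10], 7]
    - [[6.8, 12.9, 9.5], [0, 0, -10], 7]
    - [[6.8, 12.9, 9.5], [0, 0, -10], 7]
    - [[6.8, 12.9, 9.5], [0, 0, -10], 7]
    - [[6.8, 12.9, 9.5], [0, 0, -10], 7]

```text
time: 22.3
position: [679.8, -66.7, 100.5]
tool_rot: [[-0.287, 0.958, -0.001], [0.958, 0.287, 0.0], [0.0, -0.001, -1.0]]
wrist_force: [0.1, -0.2, 0.3]
width: 69.7
grip_force: 0.0
```

```bash
python3 -c "
from h import *
print(seen()); print(r.read_state()['position']); go(680.1,-65.6,-30,106.7)"
```

```text
[('r', array([ 681.6, -208.2]), 2.2, 54, 40), ('g', array([680.5, -65.7]), -73.3, 55, 39), ('g', array([ 551.8, -198.5]), 26.6, 55, 39), ('r', array([548.8, -69.1]), 75.0, 55, 38), ('g', array([438.8, -77.8]), -21.6, 55, 39), ('r', array([ 441.1, -190.3]), -75.6, 55, 39)]
[679.8431934  -67.32701608 101.42468659]
shift cm [ 0.16  0.07 13.14] rz -0.1
```

Consistent. Descend, grip, lift.

>>> apply_moves:
  targets:
    - [[0.2, 0.0, 5], [0, 0, 0], 7]
    - [[0.2, 0.0, 9], [0, 0, 0], 7]
    - [[0.2, 0.0, 12], [0, 0, 0], 7]
    - [[0.2, 0, 13], [0, 0, 0], 7]
    - [[0.2, 0, 13.1], [0, 0, 0], 7]
    - [[0.2, 0, 13.1], [0, 0, 0], 7]

```text
time: 22.95
position: [680.4, -65.7, -27.8]
tool_rot: [[-0.285, 0.958, 0.003], [0.958, 0.285, -0.0], [-0.001, 0.003, -1.0]]
wrist_force: [0.1, -0.1, 0.7]
width: 70.1
grip_force: 0.0
```

>>> apply_moves:
  newtons: 40
  targets:
    - [[0, 0, 0], [0, 0, 0], 3.5]
    - [[0, 0, 0], [0, 0, 0], 3.5]
    - [[0, 0, 0], [0, 0, 0], 3.5]
    - [[0, 0, 0], [0, 0, 0], 3.5]
    - [[0, 0, 0], [0, 0, 0], 3.5]
    - [[0, 0, 0], [0, 0, 0], 3.5]

```text
time: 23.55
position: [680.3, -65.4, -28.4]
tool_rot: [[-0.286, 0.958, 0.002], [0.958, 0.286, -0.0], [-0.001, 0.002, -1.0]]
wrist_force: [-0.8, -0.3, 7.9]
width: 39.1
grip_force: 41.5
```

>>> apply_moves:
  targets:
    - [[0, 0, -2], [0, 0, 0], 3.5]
    - [[0, 0, -6], [0, 0, 0], 3.5]
    - [[0, 0, -11], [0, 0, 0], 3.5]
    - [[0, 0, -14], [0, 0, 0], 3.5]
    - [[0, 0, -14], [0, 0, 0], 3.5]

```text
time: 24.05
position: [681.5, -65.5, 116.2]
tool_rot: [[-0.286, 0.958, 0.009], [0.958, 0.286, -0.001], [-0.004, 0.008, -1.0]]
wrist_force: [0.2, -0.9, 0.5]
width: 39.1
grip_force: 40.6
```

```bash
python3 - <<'E'
from h import *
c=r.read_camera("wrist"); a=cv2.resize(c["frame"][180:380,190:450],None,fx=2,fy=2); cv2.imwrite("pics/w10.png",a[:,:,::-1])
s=r.read_state(); print(s["position"],s["width"],s["grip_force"]); go(610.7,166,60,96.6)
E
```

```text
[680.38673619 -65.39006466 112.81126801] 38.88909690517212 40.58518946170807
shift cm [24.18 -0.08  5.23] rz 10.0
```

View pics/w10.png

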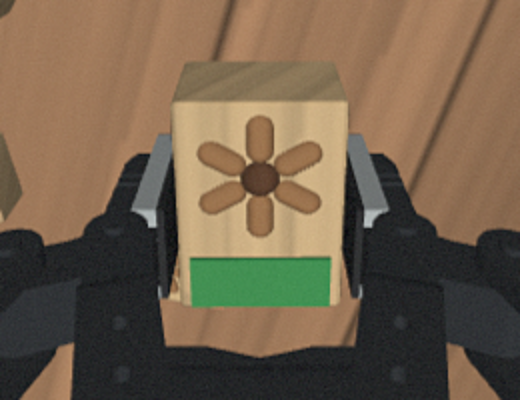

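The block is held squarely between the pads, flower up, with its green tag at the bottom of the crop (260,282). Carrying it to carrier nest 1.

>>> apply_moves:
  targets:
    - [[24.2, -0.1, 2], [0, 0, 10], 3.5]
    - [[24.2, -0.1, 2], [0, 0, 10], 3.5]
    - [[24.2, -0.1, 2], [0, 0, 10], 3.5]
    - [[24.2, -0.1, 2], [0, 0, 10], 3.5]
    - [[24.2, -0.1, 2], [0, 0, 10], 3.5]
    - [[24.2, -0.1, 6], [0, 0, 10], 3.5]
    - [[24.2, -0.1, 8], [0, 0, 10], 3.5]
    - [[24.2, -0.1, 8], [0, 0, 10], 3.5]

```text
time: 24.9
position: [606.7, 166.2, 25.7]
tool_rot: [[-0.116, 0.993, -0.007], [0.993, 0.116, -0.002], [-0.001, -0.007, -1.0]]
wrist_force: [0.8, 0.1, -0.9]
width: 39.3
grip_force: 40.6
```

```bash
cat >> h.py <<'E'
def held(off=28.4):
    "held block relative to TCP in tool axes (mm), angle relative to tool x"
    s=r.read_state(); c=r.read_camera("wrist"); z=s["position"][2]+off+28; x,y=s["position"][:2]
    for b in blocks(c,.25,x-90,x+90,y-90,y+90,z):
        d=b[1]-s["position"][:2]; R=s["tool_rot"]; print(b[0],"held tx %.1f ty %.1f"%(d@R[:2,0],d@R[:2,1]),"ang %.1f"%(b[2]-ang(R[:2,0])),np.round(b[3:5],1))
E
python3 -c "
from h import *
held(); print(r.read_state()['position']); go(610.7,166,-7.5,96.6)"
```

```text
g held tx 0.1 ty -1.4 ang -179.9 [55.6 38.6]
[608.10874222 166.11881093  28.10386922]
shift cm [-0.04  0.27  3.56] rz 0.0
```

>>> apply_moves:
  targets:
    - [[0, 0.3, 1], [0, 0, 0], 3.5]
    - [[0, 0.3, 2.0], [0, 0, 0], 3.5]
    - [[0, 0.3, 2.8], [0, 0, 0], 3.5]
    - [[0, 0.3, 3.3], [0, 0, 0], 3.5]
    - [[0, 0.3, 3.5], [0, 0, 0], 3.5]
    - [[0, 0.3, 3.5], [0, 0, 0], 3.5]

```text
time: 25.55
position: [612.2, 166.7, -5.2]
tool_rot: [[-0.115, 0.993, -0.0], [0.993, 0.115, -0.0], [-0.0, -0.0, -1.0]]
wrist_force: [-0.3, -0.3, 0.0]
width: 39.2
grip_force: 40.6
```

```bash
python3 -c "
from h import *
s=r.read_state(); print(s['position'],s['wrist_force']); go(610.7,166,-8,96.6)"
```

```text
[612.21114527 166.66439083  -5.24794548] [-0.33361618 -0.31203295  0.00875369]
shift cm [-0.05 -0.16  0.28] rz 0.0
```

>>> apply_moves:
  targets:
    - [[0, -0.1, 0.2], [0, 0, 0], 3.5]
    - [[0, -0.1, 0.3], [0, 0, 0], 3.5]
    - [[0, -0.1, 0.3], [0, 0, 0], 5.5]
    - [[0, -0.1, 0.3], [0, 0, 0], 5.5]
    - [[0, -0.1, 0.3], [0, 0, 0], 5.5]
    - [[0, -0.1, 0.3], [0, 0, 0], 5.5]

```text
time: 26.15
position: [611.3, 166.6, -8.0]
tool_rot: [[-0.115, 0.993, 0.0], [0.993, 0.115, 0.0], [0.0, 0.0, -1.0]]
wrist_force: [-0.2, 0.9, 0.2]
width: 55.0
grip_force: 0.0
```

>>> apply_moves:
  targets:
    - [[0, 0, -2], [0, 0, 0], 5.5]
    - [[0, 0, -6], [0, 0, 0], 5.5]
    - [[0, 0, -10], [0, 0, 0], 5.5]
    - [[0, 0, -14], [0, 0, 0], 7]
    - [[0, 0, -14], [0, 0, 0], 7]
    - [[0, 0, -14], [0, 0, 0], 7]

```text
time: 26.75
position: [611.5, 166.6, 132.6]
tool_rot: [[-0.115, 0.993, 0.002], [0.993, 0.115, 0.0], [0.0, 0.002, -1.0]]
wrist_force: [-0.0, 0.3, -1.3]
width: 70.0
grip_force: 0.0
```

```bash
cat >> h.py <<'E'
def placed(x0,x1,y0,y1):
    for b in blocks(r.read_camera("wrist"),.5,x0,x1,y0,y1,48): print("placed",b[0],np.round(b[1]+[2.5,-.4],1),np.round(b[2:5],1))
def topcheck():
    c=r.read_camera("top"); im=rectify(c,330,760,-430,360,28,.5)
    for n,m in zip("gr",tags(im)):
        k,_,st,ce=cv2.connectedComponentsWithStats(m)
        for i in range(1,k):
            if st[i,4]>800: print(n,W(ce[i],760,360,.5).round(0),end=" ")
    print()
E
python3 -c "
from h import *
placed(520,700,80,380); topcheck(); print(seen()); print(r.read_state()['position']); go(548.4,-69,100,75.1);go(551.5,-198.4,100,26)"
```

```text
placed g [610.9 165.2] [-84.   70.6  42.8]
g [[ 569. -189.]] g [[457. -84.]] r [[ 702. -206.]] r [[554. -48.]] r [[ 446. -209.]] r [[ 397. -303.]] 
[]
[610.66206807 166.44233222 130.43184294]
shift cm [-22.67  -8.89   3.07] rz 21.5
shift cm [-35.56 -10.07   3.07] rz 70.6
```

>>> apply_moves:
  targets:
    - [[-35.6, -10.1, 3], [0, 0, 70.6], 7]
    - [[-35.6, -10.1, 3], [0, 0, 70.6], 7]
    - [[-35.6, -10.1, 3], [0, 0, 70.6], 7]
    - [[-35.6, -10.1, 3], [0, 0, 70.6], 7]
    - [[-35.6, -10.1, 3], [0, 0, 70.6], 7]
    - [[-35.6, -10.1, 3], [0, 0, 70.6], 7]
    - [[-35.6, -10.1, 3], [0, 0, 70.6], 7]
    - [[-35.6, -10.1, 3], [0, 0, 70.6], 7]

```text
time: 27.7
position: [550.3, -202.2, 100.3]
tool_rot: [[0.888, 0.459, -0.002], [0.459, -0.888, 0.0], [-0.002, -0.001, -1.0]]
wrist_force: [0.8, 1.6, 0.1]
width: 69.9
grip_force: 0.0
```

```bash
python3 -c "
from h import *
print(seen()); print(r.read_state()['position']); go(551.5,-198.4,-29,26)"
```

```text
[('r', array([ 680.8, -211.6]), -0.0, 54, 40), ('g', array([ 550.7, -199.8]), 26.9, 54, 39), ('r', array([549.5, -71.2]), 74.5, 53, 38), ('g', array([439.2, -77.6]), -22.2, 54, 38)]
[ 550.07470094 -203.4849409   100.18525176]
shift cm [ 0.38 -0.37 12.92] rz 0.7
```

>>> apply_moves:
  targets:
    - [[0.3, -0.3, 5], [0, 0, 0.5], 7]
    - [[0.3, -0.3, 9], [0, 0, 0.5], 7]
    - [[0.3, -0.3, 12], [0, 0, 0.5], 7]
    - [[0.3, -0.3, 12.9], [0, 0, 0.5], 7]
    - [[0.3, -0.3, 12.9], [0, 0, 0.5], 7]

```text
time: 28.25
position: [552.5, -194.1, -28.3]
tool_rot: [[0.888, 0.46, -0.003], [0.46, -0.888, 0.001], [-0.002, -0.002, -1.0]]
wrist_force: [-0.3, -0.0, 0.7]
width: 70.3
grip_force: 0.0
```

>>> apply_moves:
  newtons: 40
  targets:
    - [[0, 0, 0], [0, 0, 0], 3.5]
    - [[0, 0, 0], [0, 0, 0], 3.5]
    - [[0, 0, 0], [0, 0, 0], 3.5]
    - [[0, 0, 0], [0, 0, 0], 3.5]
    - [[0, 0, 0], [0, 0, 0], 3.5]
    - [[0, 0, 0], [0, 0, 0], 3.5]

```text
time: 28.85
position: [554.2, -195.0, -25.2]
tool_rot: [[0.888, 0.46, 0.003], [0.46, -0.888, -0.001], [0.002, 0.002, -1.0]]
wrist_force: [-0.9, -0.3, 7.4]
width: 39.1
grip_force: 41.2
```

>>> apply_moves:
  targets:
    - [[0, 0, -2], [0, 0, 0], 3.5]
    - [[0, 0, -6], [0, 0, 0], 3.5]
    - [[0, 0, -11], [0, 0, 0], 3.5]
    - [[0, 0, -14], [0, 0, 0], 3.5]
    - [[0, 0, -14], [0, 0, 0], 3.5]

```text
time: 29.35
position: [555.2, -195.5, 118.7]
tool_rot: [[0.888, 0.46, 0.008], [0.46, -0.888, -0.004], [0.006, 0.007, -1.0]]
wrist_force: [0.1, -0.5, 0.1]
width: 39.0
grip_force: 40.6
```

```bash
python3 -c "
from h import *
s=r.read_state(); print(s['position'],s['width']);held(); go(602.6,235.6,60,96.6)"
```

```text
[ 555.20033437 -195.45686914  118.70687165] 38.976381072360326
g held tx -4.7 ty -1.5 ang -0.6 [54.9 37.9]
shift cm [ 24.08 -36.03   5.51] rz -69.2
```

>>> apply_moves:
  targets:
    - [[24.4, -36.0, 2], [0, 0, -70], 3.5]
    - [[24.4, -36.0, 2], [0, 0, -70], 3.5]
    - [[24.4, -36.0, 2], [0, 0, -70], 3.5]
    - [[24.4, -36.0, 2], [0, 0, -70], 3.5]
    - [[24.4, -36.0, 2], [0, 0, -70], 3.5]
    - [[24.4, -36.0, 2], [0, 0, -70], 3.5]
    - [[24.4, -36.0, 2], [0, 0, -70], 3.5]
    - [[24.4, -36.0, 2], [0, 0, -70], 3.5]

```text
time: 30.2
position: [599.6, 204.1, 93.2]
tool_rot: [[-0.113, 0.994, -0.002], [0.994, 0.113, -0.0], [-0.0, -0.002, -1.0]]
wrist_force: [1.6, -0.9, -0.4]
width: 39.1
grip_force: 40.5
```

>>> apply_moves:
  targets:
    - [[0, 0, 0], [0, 0, 0], 3.5]
    - [[0, 0, 3], [0, 0, 0], 3.5]
    - [[0, 0, 5], [0, 0, 0], 3.5]
    - [[0, 0, 6], [0, 0, 0], 3.5]
    - [[0, 0, 6], [0, 0, 0], 3.5]
    - [[0, 0, 6], [0, 0, 0], 3.5]

```text
time: 30.8
position: [600.6, 202.0, 35.1]
tool_rot: [[-0.106, 0.994, 0.001], [0.994, 0.106, 0.0], [0.0, 0.001, -1.0]]
wrist_force: [0.7, 0.3, -0.4]
width: 39.0
grip_force: 40.7
```

```bash
python3 -c "
from h import *
s=r.read_state(); print(s['position'],s['width']);held(25.2); go(602.1,240.3,-4.5,97.2)"
```

```text
[600.5787719  201.98305593  35.08308675] 38.98645737529642
g held tx 31.5 ty -8.2 ang 0.5 [125.6  50.3]
shift cm [3.78 0.53 4.01] rz -1.1
```

>>> apply_moves:
  targets:
    - [[2, 0.5, 0], [0, 0, -1], 3.5]
    - [[3.8, 0.5, 0], [0, 0, -1], 3.5]
    - [[3.8, 0.5, 0], [0, 0, -1], 3.5]
    - [[3.8, 0.5, 1], [0, 0, -1], 3.5]
    - [[3.8, 0.5, 2], [0, 0, -1], 3.5]
    - [[3.8, 0.5, 2], [0, 0, -1], 3.5]
    - [[3.8, 0.5, 2], [0, 0, -1], 3.5]

```text
time: 31.55
position: [601.1, 240.0, 14.0]
tool_rot: [[-0.123, 0.992, -0.001], [0.992, 0.123, -0.0], [-0.0, -0.001, -1.0]]
wrist_force: [0.4, -0.2, -0.3]
width: 39.3
grip_force: 40.7
```

```bash
python3 - <<'E'
from h import *
s=r.read_state(); print(s['position'],s['width']);go(602.1,240.3,-4.5,97.2)
# tag-based in-hand check (robust on the wooden carrier): tag centre lies 21 mm from block centre if tag is 14 wide at the end
c=r.read_camera("wrist"); x,y,z=s["position"]; im=rectify(c,x-90,x+90,y-90,y+90,z+53.2,.25)
g=tags(im)[0]; k,l,st,ce=cv2.connectedComponentsWithStats(g)
for i in range(1,k):
    if st[i,4]>3000: d=W(ce[i],x+90,y+90,.25)[0]-[x,y]; print("tag",st[i,4]/16,d@s["tool_rot"][:2,0],d@s["tool_rot"][:2,1])
E
```

```text
[601.05477476 240.00609473  13.98613121] 39.25993126411412
shift cm [0.02 0.11 1.85] rz -0.1
tag 643.8125 48.05999714601117 30.46167731314823
tag 497.3125 14.765981390759258 -1.8479049699045664
tag 689.375 52.549637911277436 -31.944319235066157
```

>>> apply_moves:
  targets:
    - [[0, 0.1, 0.8], [0, 0, 0], 3.5]
    - [[0, 0.1, 1.5], [0, 0, 0], 3.5]
    - [[0, 0.1, 1.8], [0, 0, 0], 3.5]
    - [[0, 0.1, 1.8], [0, 0, 0], 3.5]
    - [[0, 0.1, 1.8], [0, 0, 0], 3.5]

```text
time: 32.1
position: [602.2, 240.6, -3.5]
tool_rot: [[-0.124, 0.992, 0.0], [0.992, 0.124, -0.0], [-0.0, 0.0, -1.0]]
wrist_force: [0.4, -0.2, -0.4]
width: 39.3
grip_force: 40.6
```

>>> apply_moves:
  targets:
    - [[0, 0, 0], [0, 0, 0], 5.5]
    - [[0, 0, 0], [0, 0, 0], 5.5]
    - [[0, 0, 0], [0, 0, 0], 5.5]
    - [[0, 0, 0], [0, 0, 0], 5.5]

```text
time: 32.5
position: [602.3, 240.6, -3.3]
tool_rot: [[-0.124, 0.992, 0.0], [0.992, 0.124, 0.0], [0.0, 0.0, -1.0]]
wrist_force: [-0.0, 0.6, -0.4]
width: 55.3
grip_force: 0.0
```

>>> apply_moves:
  targets:
    - [[0, 0, -2], [0, 0, 0], 5.5]
    - [[0, 0, -6], [0, 0, 0], 5.5]
    - [[0, 0, -10], [0, 0, 0], 5.5]
    - [[0, 0, -14], [0, 0, 0], 7]
    - [[0, 0, -14], [0, 0, 0], 7]
    - [[0, 0, -14], [0, 0, 0], 7]
    - [[0, 0, -14], [0, 0, 0], 7]

```text
time: 33.2
position: [601.7, 240.4, 135.2]
tool_rot: [[-0.124, 0.992, -0.002], [0.992, 0.124, -0.001], [-0.0, -0.002, -1.0]]
wrist_force: [-0.6, -0.5, -0.2]
width: 70.3
grip_force: 0.0
```

```bash
cat >> h.py <<'E'
def tagpos(x0,x1,y0,y1,z=48,cam="wrist"):
    c=r.read_camera(cam); im=rectify(c,x0,x1,y0,y1,z,.25)
    for n,m in zip("gr",tags(im)):
        cs,_=cv2.findContours(m,cv2.RETR_EXTERNAL,cv2.CHAIN_APPROX_NONE)
        for k in cs:
            if 300<cv2.contourArea(k)/16<700:
                p,e,L,S=rect(cv2.drawContours(np.zeros_like(m),[k],-1,255,-1),x1,y1,.25); print(n,"tag",np.round(p+([2.5,-.4] if cam=="wrist" else [0,-1.6]),1),"long",round(float(ang(e)),1),np.round([L,S],1))
E
python3 -c "
from h import *
placed(520,700,80,380); tagpos(520,700,80,380); topcheck(); print(r.read_state()['position']); go(438.9,-77.6,100,158.2)"
```

```text
g tag [600.9 254.8] long -172.5 [34.5 14.4]
g tag [614.3 146.2] long -173.0 [34.3 14.7]
g [[649. 190.]] g [[617. 150.]] g [[457. -84.]] r [[ 702. -206.]] r [[554. -48.]] r [[ 446. -209.]] r [[ 397. -303.]] 
[601.78901373 240.45508767 135.26052861]
shift cm [-29.54 -20.09   3.58] rz -61.1
```

>>> apply_moves:
  targets:
    - [[-29.5, -20.1, 3.5], [0, 0, -61], 7]
    - [[-29.5, -20.1, 3.5], [0, 0, -61], 7]
    - [[-29.5, -20.1, 3.5], [0, 0, -61], 7]
    - [[-29.5, -20.1, 3.5], [0, 0, -61], 7]
    - [[-29.5, -20.1, 3.5], [0, 0, -61], 7]
    - [[-29.5, -20.1, 3.5], [0, 0, -61], 7]
    - [[-29.5, -20.1, 3.5], [0, 0, -61], 7]
    - [[-29.5, -20.1, 3.5], [0, 0, -61], 7]

```text
time: 34.15
position: [437.6, -78.9, 100.9]
tool_rot: [[-0.929, 0.369, -0.001], [0.369, 0.929, 0.0], [0.001, -0.0, -1.0]]
wrist_force: [-0.2, 0.6, -0.9]
width: 69.9
grip_force: 0.0
```

>>> apply_moves:
  targets:
    - [[0, 0, 2], [0, 0, 0], 7]
    - [[0, 0, 4], [0, 0, 0], 7]
    - [[0, 0, 4], [0, 0, 0], 7]
    - [[0, 0, 4], [0, 0, 0], 7]

```text
time: 34.55
position: [439.2, -76.9, 61.6]
tool_rot: [[-0.928, 0.373, -0.001], [0.373, 0.928, 0.0], [0.001, -0.0, -1.0]]
wrist_force: [-0.6, -0.3, 0.8]
width: 69.7
grip_force: 0.0
```

```bash
python3 -c "
from h import *
print(seen()); print(r.read_state()['position']); go(438.9,-77.6,-29,158.2)"
```

```text
[('r', array([547.7, -71.3]), 75.2, 49, 39), ('g', array([438.6, -77.3]), -21.3, 55, 39)]
[439.59692983 -76.95211776  62.11954043]
shift cm [ 0.04 -0.09  9.11] rz -0.1
```

>>> apply_moves:
  targets:
    - [[0, -0.1, 4], [0, 0, 0], 7]
    - [[0, -0.1, 7.5], [0, 0, 0], 7]
    - [[0, -0.1, 9], [0, 0, 0], 7]
    - [[0, -0.1, 9.1], [0, 0, 0], 7]
    - [[0, -0.1, 9.1], [0, 0, 0], 7]
    - [[0, -0.1, 9.1], [0, 0, 0], 7]

```text
time: 35.2
position: [439.8, -78.1, -28.1]
tool_rot: [[-0.928, 0.373, 0.002], [0.373, 0.928, -0.001], [-0.002, 0.0, -1.0]]
wrist_force: [-0.5, -0.9, 0.4]
width: 70.0
grip_force: 0.0
```

>>> apply_moves:
  newtons: 40
  targets:
    - [[0, 0, 0], [0, 0, 0], 3.5]
    - [[0, 0, 0], [0, 0, 0], 3.5]
    - [[0, 0, 0], [0, 0, 0], 3.5]
    - [[0, 0, 0], [0, 0, 0], 3.5]
    - [[0, 0, 0], [0, 0, 0], 3.5]
    - [[0, 0, 0], [0, 0, 0], 3.5]

```text
time: 35.8
position: [439.3, -78.0, -28.6]
tool_rot: [[-0.928, 0.373, 0.001], [0.373, 0.928, -0.0], [-0.001, 0.0, -1.0]]
wrist_force: [-2.8, 0.8, 9.3]
width: 39.5
grip_force: 40.3
```

>>> apply_moves:
  targets:
    - [[0, 0, -2], [0, 0, 0], 3.5]
    - [[0, 0, -6], [0, 0, 0], 3.5]
    - [[0, 0, -11], [0, 0, 0], 3.5]
    - [[0, 0, -14], [0, 0, 0], 3.5]
    - [[0, 0, -14], [0, 0, 0], 3.5]
    - [[0, 0, -14], [0, 0, 0], 3.5]
    - [[0, 0, -14], [0, 0, 0], 3.5]

```text
time: 36.5
position: [438.2, -77.8, 109.4]
tool_rot: [[-0.928, 0.373, -0.002], [0.373, 0.928, 0.0], [0.002, -0.0, -1.0]]
wrist_force: [0.6, 0.7, -1.7]
width: 39.5
grip_force: 41.0
```

```bash
python3 -c "
from h import *
s=r.read_state(); print(s['position'],s['width']);held(); go(594.4,305.2,s['position'][2],96.6)"
```

```text
[438.23577907 -77.77909918 109.43109335] 39.49962342195586
g held tx 3.1 ty -0.3 ang -179.3 [55.5 38.8]
shift cm [-2.100e-01  4.136e+01 -2.000e-02] rz 61.5
```

>>> apply_moves:
  targets:
    - [[-0.2, 41.0, 0], [0, 0, 62], 3.5]
    - [[-0.2, 41.0, 0], [0, 0, 62], 3.5]
    - [[-0.2, 41.0, 0], [0, 0, 62], 3.5]
    - [[-0.2, 41.0, 0], [0, 0, 62], 3.5]
    - [[-0.2, 41.0, 0], [0, 0, 62], 3.5]
    - [[-0.2, 41.0, 0], [0, 0, 62], 3.5]
    - [[-0.2, 41.0, 0], [0, 0, 62], 3.5]
    - [[-0.2, 41.0, 0], [0, 0, 62], 3.5]

```text
time: 37.35
position: [579.3, 268.1, 108.9]
tool_rot: [[-0.1, 0.995, -0.002], [0.995, 0.1, -0.001], [-0.001, -0.002, -1.0]]
wrist_force: [0.3, -1.0, -1.0]
width: 39.5
grip_force: 41.1
```

```bash
python3 -c "
from h import *
s=r.read_state(); print(s['position'],s['width']);go(594.8,302.1,30,96)"
```

```text
[579.25613843 268.07058995 108.8777522 ] 39.49231198166011
shift cm [3.23 1.91 7.88] rz -0.2
```

>>> apply_moves:
  targets:
    - [[3.2, 1.9, 0], [0, 0, 0], 3.5]
    - [[3.2, 1.9, 4], [0, 0, 0], 3.5]
    - [[3.2, 1.9, 7.8], [0, 0, 0], 3.5]
    - [[3.2, 1.9, 8.8], [0, 0, 0], 3.5]
    - [[3.2, 1.9, 8.8], [0, 0, 0], 3.5]
    - [[3.2, 1.9, 8.8], [0, 0, 0], 3.5]
    - [[3.2, 1.9, 8.8], [0, 0, 0], 3.5]

```text
time: 38.05
position: [595.9, 300.3, 24.8]
tool_rot: [[-0.106, 0.994, 0.003], [0.994, 0.106, 0.001], [0.001, 0.003, -1.0]]
wrist_force: [-0.4, -0.4, 0.3]
width: 39.6
grip_force: 40.9
```

```bash
python3 -c "
from h import *
s=r.read_state(); print(s['position'],s['width']);go(594.8,302.1,-7.8,96)"
```

```text
[595.8663885  300.29371673  24.78939677] 39.56799434175339
shift cm [ 0.19 -0.1   3.26] rz 0.1
```

>>> apply_moves:
  targets:
    - [[0.1, -0.1, 1], [0, 0, 0], 3.5]
    - [[0.1, -0.1, 2], [0, 0, 0], 3.5]
    - [[0.1, -0.1, 2], [0, 0, 0], 3.5]
    - [[0.1, -0.1, 2], [0, 0, 0], 3.5]

```text
time: 38.45
position: [593.5, 300.9, 2.1]
tool_rot: [[-0.106, 0.994, -0.001], [0.994, 0.106, -0.0], [-0.0, -0.001, -1.0]]
wrist_force: [0.7, -0.6, -0.4]
width: 39.1
grip_force: 40.9
```

```bash
python3 -c "
from h import *
s=r.read_state(); print(s['position'],s['width']);go(594.8,302.1,-7.8,96)"
```

```text
[593.54004518 300.86740971   2.14153821] 39.14090099562469
shift cm [0.11 0.14 0.99] rz 0.1
```

>>> apply_moves:
  targets:
    - [[0.1, 0.1, 0.6], [0, 0, 0], 3.5]
    - [[0.1, 0.1, 0.9], [0, 0, 0], 3.5]
    - [[0.1, 0.1, 0.9], [0, 0, 0], 3.5]
    - [[0.1, 0.1, 0.9], [0, 0, 0], 3.5]
    - [[0.1, 0.1, 0.9], [0, 0, 0], 5.5]
    - [[0.1, 0.1, 0.9], [0, 0, 0], 5.5]
    - [[0.1, 0.1, 0.9], [0, 0, 0], 5.5]
    - [[0.1, 0.1, 0.9], [0, 0, 0], 5.5]

```text
time: 39.25
position: [594.7, 302.1, -6.3]
tool_rot: [[-0.106, 0.994, 0.0], [0.994, 0.106, 0.0], [0.0, 0.0, -1.0]]
wrist_force: [-0.2, -0.1, -0.4]
width: 54.7
grip_force: 0.0
```

>>> apply_moves:
  targets:
    - [[0, 0, -2], [0, 0, 0], 5.5]
    - [[0, 0, -6], [0, 0, 0], 5.5]
    - [[0, 0, -10], [0, 0, 0], 5.5]
    - [[0, 0, -14], [0, 0, 0], 7]
    - [[0, 0, -14], [0, 0, 0], 7]
    - [[0, 0, -14], [0, 0, 0], 7]
    - [[0, 0, -14], [0, 0, 0], 7]

```text
time: 39.95
position: [594.1, 301.8, 132.2]
tool_rot: [[-0.106, 0.994, -0.002], [0.994, 0.106, -0.001], [-0.001, -0.002, -1.0]]
wrist_force: [-0.2, -0.7, -0.3]
width: 69.8
grip_force: 0.0
```

```bash
python3 -c "
from h import *
tagpos(520,700,80,380); topcheck(); print(r.read_state()['position']); go(548.5,-69,100,75.2)"
```

```text
g tag [597.3 283.2] long -172.9 [34.4 14.9]
g tag [600.9 254.7] long -172.0 [34.2 14.6]
g tag [614.4 146.1] long -173.3 [34.4 15.1]
g [[644. 231.]] g [[618. 150.]] g [[604. 262.]] g [[600. 289.]] g [[560. 215.]] r [[ 702. -206.]] r [[554. -48.]] r [[ 446. -209.]] r [[ 397. -303.]] 
[594.12082698 301.83593272 132.07606162]
shift cm [-36.39  -8.48   3.25] rz 20.9
```

>>> apply_moves:
  targets:
    - [[-36.4, -8.5, 3], [0, 0, 21], 7]
    - [[-36.4, -8.5, 3], [0, 0, 21], 7]
    - [[-36.4, -8.5, 3], [0, 0, 21], 7]
    - [[-36.4, -8.5, 3], [0, 0, 21], 7]
    - [[-36.4, -8.5, 3], [0, 0, 21], 7]
    - [[-36.4, -8.5, 3], [0, 0, 21], 7]
    - [[-36.4, -8.5, 3], [0, 0, 21], 7]
    - [[-36.4, -8.5, 3], [0, 0, 21], 7]

```text
time: 40.85
position: [547.7, -72.2, 102.5]
tool_rot: [[0.259, 0.966, -0.002], [0.966, -0.259, -0.0], [-0.0, -0.002, -1.0]]
wrist_force: [0.3, 0.9, 0.6]
width: 69.9
grip_force: 0.0
```

>>> apply_moves:
  targets:
    - [[0, 0, 2], [0, 0, 0], 7]
    - [[0, 0, 4], [0, 0, 0], 7]
    - [[0, 0, 4], [0, 0, 0], 7]
    - [[0, 0, 4], [0, 0, 0], 7]

```text
time: 41.25
position: [548.7, -68.8, 63.5]
tool_rot: [[0.257, 0.966, -0.001], [0.966, -0.257, 0.0], [-0.0, -0.001, -1.0]]
wrist_force: [-0.5, -0.6, 0.5]
width: 69.9
grip_force: 0.0
```

```bash
python3 -c "
from h import *
print(seen()); print(r.read_state()['position']); go(548.5,-69,-29,75.2)"
```

```text
[('r', array([548.8, -68.7]), 75.1, 55, 39)]
[549.12521158 -68.81637825  64.10813125]
shift cm [-0.03 -0.06  9.31] rz -0.1
```

>>> apply_moves:
  targets:
    - [[0, 0, 4], [0, 0, 0], 7]
    - [[0, 0, 7.5], [0, 0, 0], 7]
    - [[0, 0, 9.1], [0, 0, 0], 7]
    - [[0, 0, 9.3], [0, 0, 0], 7]
    - [[0, 0, 9.3], [0, 0, 0], 7]
    - [[0, 0, 9.3], [0, 0, 0], 7]

```text
time: 41.9
position: [549.9, -69.0, -27.8]
tool_rot: [[0.257, 0.966, 0.002], [0.966, -0.257, -0.0], [0.0, 0.002, -1.0]]
wrist_force: [-0.2, -0.9, 0.3]
width: 70.1
grip_force: 0.0
```

>>> apply_moves:
  newtons: 40
  targets:
    - [[0, 0, 0], [0, 0, 0], 3.5]
    - [[0, 0, 0], [0, 0, 0], 3.5]
    - [[0, 0, 0], [0, 0, 0], 3.5]
    - [[0, 0, 0], [0, 0, 0], 3.5]
    - [[0, 0, 0], [0, 0, 0], 3.5]
    - [[0, 0, 0], [0, 0, 0], 3.5]

```text
time: 42.5
position: [549.4, -69.1, -28.5]
tool_rot: [[0.257, 0.966, 0.002], [0.966, -0.257, -0.0], [0.0, 0.002, -1.0]]
wrist_force: [-0.9, 1.0, 6.4]
width: 39.1
grip_force: 41.1
```

>>> apply_moves:
  targets:
    - [[0, 0, -2], [0, 0, 0], 3.5]
    - [[0, 0, -6], [0, 0, 0], 3.5]
    - [[0, 0, -11], [0, 0, 0], 3.5]
    - [[0, 0, -13], [0, 0, 0], 3.5]
    - [[0, 0, -13], [0, 0, 0], 3.5]
    - [[0, 0, -13], [0, 0, 0], 3.5]
    - [[0, 0, -13], [0, 0, 0], 3.5]

```text
time: 43.2
position: [548.1, -68.8, 99.0]
tool_rot: [[0.257, 0.966, -0.002], [0.966, -0.257, 0.0], [-0.0, -0.002, -1.0]]
wrist_force: [-0.3, 0.1, -1.5]
width: 39.3
grip_force: 40.6
```

```bash
python3 -c "
from h import *
s=r.read_state(); print(s['position'],s['width']);held(); go(542.6,-417.5,s['position'][2],143.4)"
```

```text
[548.07403485 -68.80830979  99.03616378] 39.319228476859
r held tx 0.0 ty -1.9 ang 0.1 [55.2 38.7]
shift cm [-3.384e+01  8.430e+00 -1.000e-02] rz -68.3
```

>>> apply_moves:
  targets:
    - [[-33.8, 8.4, 0], [0, 0, -68], 3.5]
    - [[-33.8, 8.4, 0], [0, 0, -68], 3.5]
    - [[-33.8, 8.4, 0], [0, 0, -68], 3.5]
    - [[-33.8, 8.4, 0], [0, 0, -68], 3.5]
    - [[-33.8, 8.4, 0], [0, 0, -68], 3.5]
    - [[-33.8, 8.4, 0], [0, 0, -68], 3.5]
    - [[-33.8, 8.4, 0], [0, 0, -68], 3.5]
    - [[-33.8, 8.4, 0], [0, 0, -68], 3.5]

```text
time: 44.05
position: [541.2, -421.7, 98.4]
tool_rot: [[-0.789, 0.614, -0.002], [0.614, 0.789, 0.001], [0.002, -0.001, -1.0]]
wrist_force: [-0.7, 1.1, -1.5]
width: 39.3
grip_force: 40.6
```

>>> apply_moves:
  targets:
    - [[0, 0, 4], [0, 0, 0], 3.5]
    - [[0, 0, 7], [0, 0, 0], 3.5]
    - [[0, 0, 7], [0, 0, 0], 3.5]
    - [[0, 0, 7], [0, 0, 0], 3.5]
    - [[0, 0, 7], [0, 0, 0], 3.5]

```text
time: 44.55
position: [543.9, -417.7, 32.5]
tool_rot: [[-0.788, 0.615, 0.002], [0.615, 0.788, -0.002], [-0.003, -0.0, -1.0]]
wrist_force: [-0.2, -0.0, -0.7]
width: 39.6
grip_force: 40.6
```

```bash
cat >> h.py <<'E'
rng=dict(rack=(330,640,-480,-220))
E
python3 -c "
from h import *
s=r.read_state(); print(s['position'],s['width']);go(542.6,-417.5,-7.8,143.4)
c=r.read_camera('wrist'); nests(c,330,640,-480,-220,grey); held(28.5)"
```

```text
[ 543.94606315 -417.67736425   32.48512809] 39.56376604112121
shift cm [ 0.13 -0.07  4.03] rz -1.4
[ 483.4 -374.2] [-36.6  64.   47.9]
r held tx 2.3 ty -0.6 ang -0.1 [55.2 40. ]
```

>>> apply_moves:
  targets:
    - [[0.2, -0.1, 1], [0, 0, -1.4], 3.5]
    - [[0.2, -0.1, 2], [0, 0, -1.4], 3.5]
    - [[0.2, -0.1, 2.8], [0, 0, -1.4], 3.5]
    - [[0.2, -0.1, 2.8], [0, 0, -1.4], 3.5]
    - [[0.2, -0.1, 2.8], [0, 0, -1.4], 3.5]

```text
time: 45.15
position: [540.9, -416.7, 2.2]
tool_rot: [[-0.803, 0.596, -0.0], [0.596, 0.803, 0.0], [0.0, 0.0, -1.0]]
wrist_force: [-0.5, -0.4, -0.4]
width: 39.3
grip_force: 40.6
```

```bash
python3 -c "
from h import *
s=r.read_state(); print(s['position'],s['width']);go(542.6,-417.5,-7.8,143.4)
c=r.read_camera('wrist'); nests(c,330,640,-480,-220,grey); held(28.5)"
```

```text
[ 540.92276946 -416.68669914    2.24926516] 39.325865630189796
shift cm [-0.18  0.03  1.  ] rz 0.0
[ 483.4 -374.2] [-36.9  63.9  47.9]
r held tx 2.3 ty -1.1 ang 0.1 [55.1 40.7]
```

>>> apply_moves:
  targets:
    - [[-0.1, 0, 0.6], [0, 0, 0], 3.5]
    - [[-0.1, 0, 0.9], [0, 0, 0], 3.5]
    - [[-0.1, 0, 0.9], [0, 0, 0], 3.5]
    - [[-0.1, 0, 0.9], [0, 0, 0], 3.5]
    - [[-0.1, 0, 0.9], [0, 0, 0], 5.5]
    - [[-0.1, 0, 0.9], [0, 0, 0], 5.5]
    - [[-0.1, 0, 0.9], [0, 0, 0], 5.5]
    - [[-0.1, 0, 0.9], [0, 0, 0], 5.5]

```text
time: 46.05
position: [541.8, -417.4, -6.4]
tool_rot: [[-0.803, 0.596, 0.0], [0.596, 0.803, -0.0], [-0.0, -0.0, -1.0]]
wrist_force: [0.1, 0.2, -0.5]
width: 54.7
grip_force: 0.0
```

>>> apply_moves:
  targets:
    - [[0, 0, -2], [0, 0, 0], 5.5]
    - [[0, 0, -6], [0, 0, 0], 5.5]
    - [[0, 0, -10], [0, 0, 0], 5.5]
    - [[0, 0, -14], [0, 0, 0], 7]
    - [[0, 0, -14], [0, 0, 0], 7]
    - [[0, 0, -14], [0, 0, 0], 7]
    - [[0, 0, -14], [0, 0, 0], 7]

```text
time: 46.75
position: [541.3, -417.0, 132.2]
tool_rot: [[-0.803, 0.596, -0.002], [0.596, 0.803, 0.001], [0.002, 0.0, -1.0]]
wrist_force: [-0.3, -0.2, -0.5]
width: 69.7
grip_force: 0.0
```

```bash
python3 -c "
from h import *
placed(330,640,-480,-220); c=r.read_camera('wrist'); nests(c,330,640,-480,-220,grey); topcheck(); print(r.read_state()['position']); go(681.4,-208.1,100,182.5)"
```

```text
placed r [ 544.5 -419.2] [143.9  61.5  39.2]
[ 483.3 -374.1] [-36.7  63.8  47.9]
[ 430.5 -334.8] [-36.7  54.9  47.9]
g [[643. 239.]] g [[617. 150.]] g [[604. 262.]] g [[599. 289.]] g [[559. 229.]] r [[ 702. -206.]] r [[ 527. -412.]] r [[ 446. -209.]] 
[ 541.43298787 -417.08055619  132.202412  ]
shift cm [ 1.21 25.12  3.23] rz -39.1
```

>>> apply_moves:
  targets:
    - [[1.2, 25.1, 3], [0, 0, -39], 7]
    - [[1.2, 25.1, 3], [0, 0, -39], 7]
    - [[1.2, 25.1, 3], [0, 0, -39], 7]
    - [[1.2, 25.1, 3], [0, 0, -39], 7]
    - [[1.2, 25.1, 3], [0, 0, -39], 7]
    - [[1.2, 25.1, 3], [0, 0, -39], 7]
    - [[1.2, 25.1, 3], [0, 0, -39], 7]
    - [[1.2, 25.1, 3], [0, 0, -39], 7]

```text
time: 47.7
position: [681.2, -209.6, 103.2]
tool_rot: [[-0.999, -0.041, -0.001], [-0.041, 0.999, 0.0], [0.001, 0.0, -1.0]]
wrist_force: [0.3, -0.7, -0.2]
width: 70.0
grip_force: 0.0
```

>>> apply_moves:
  targets:
    - [[0, 0, 2], [0, 0, 0], 7]
    - [[0, 0, 4], [0, 0, 0], 7]
    - [[0, 0, 4], [0, 0, 0], 7]
    - [[0, 0, 4], [0, 0, 0], 7]

```text
time: 48.1
position: [681.4, -209.8, 64.1]
tool_rot: [[-0.999, -0.041, 0.0], [-0.041, 0.999, -0.0], [-0.0, -0.0, -1.0]]
wrist_force: [-0.5, -0.2, 0.6]
width: 69.7
grip_force: 0.0
```

```bash
python3 -c "
from h import *
print(seen()); print(r.read_state()['position']); go(681.4,-208.1,-29,182.5)"
```

```text
[('r', array([ 681.4, -208.3]), 2.9, 54, 39)]
[ 681.83259873 -209.69431446   64.90455828]
shift cm [0.05 0.17 9.39] rz -0.2
```

>>> apply_moves:
  targets:
    - [[0, 0.1, 4], [0, 0, -0.3], 7]
    - [[0, 0.1, 7.5], [0, 0, -0.3], 7]
    - [[0, 0.1, 9.1], [0, 0, -0.3], 7]
    - [[0, 0.1, 9.3], [0, 0, -0.3], 7]
    - [[0, 0.1, 9.3], [0, 0, -0.3], 7]
    - [[0, 0.1, 9.3], [0, 0, -0.3], 7]

```text
time: 48.75
position: [682.9, -208.1, -27.0]
tool_rot: [[-0.999, -0.047, 0.003], [-0.047, 0.999, -0.001], [-0.003, -0.001, -1.0]]
wrist_force: [0.2, -0.1, 0.0]
width: 70.0
grip_force: 0.0
```

>>> apply_moves:
  newtons: 40
  targets:
    - [[0, 0, 0], [0, 0, 0], 3.5]
    - [[0, 0, 0], [0, 0, 0], 3.5]
    - [[0, 0, 0], [0, 0, 0], 3.5]
    - [[0, 0, 0], [0, 0, 0], 3.5]
    - [[0, 0, 0], [0, 0, 0], 3.5]
    - [[0, 0, 0], [0, 0, 0], 3.5]

```text
time: 49.35
position: [682.3, -207.8, -28.2]
tool_rot: [[-0.999, -0.048, 0.002], [-0.048, 0.999, -0.001], [-0.002, -0.001, -1.0]]
wrist_force: [-1.4, 0.7, 5.5]
width: 39.1
grip_force: 41.6
```

>>> apply_moves:
  targets:
    - [[0, 0, -2], [0, 0, 0], 3.5]
    - [[0, 0, -6], [0, 0, 0], 3.5]
    - [[0, 0, -11], [0, 0, 0], 3.5]
    - [[0, 0, -13], [0, 0, 0], 3.5]
    - [[0, 0, -13], [0, 0, 0], 3.5]
    - [[0, 0, -13], [0, 0, 0], 3.5]
    - [[0, 0, -13], [0, 0, 0], 3.5]

```text
time: 50.05
position: [680.9, -207.4, 98.6]
tool_rot: [[-0.999, -0.047, -0.003], [-0.047, 0.999, 0.001], [0.003, 0.001, -1.0]]
wrist_force: [-0.3, -0.3, -0.3]
width: 39.1
grip_force: 40.7
```

```bash
python3 -c "
from h import *
s=r.read_state(); print(s['position'],s['width']);held(); go(486,-375.5,s['position'][2],143.4); topcheck()"
```

```text
[ 680.94349975 -207.3520167    98.58812952] 39.08771271623902
r held tx 3.0 ty 0.4 ang 179.9 [54.8 38.4]
shift cm [ 20.27 -15.87   0.03] rz 39.3
g [[644. 239.]] g [[618. 150.]] g [[604. 262.]] g [[600. 289.]] g [[559. 230.]] r [[ 528. -411.]] r [[ 395. -305.]]
```

>>> apply_moves:
  targets:
    - [[20.1, -15.9, 0], [0, 0, 39.3], 3.5]
    - [[20.1, -15.9, 0], [0, 0, 39.3], 3.5]
    - [[20.1, -15.9, 0], [0, 0, 39.3], 3.5]
    - [[20.1, -15.9, 0], [0, 0, 39.3], 3.5]
    - [[20.1, -15.9, 0], [0, 0, 39.3], 3.5]
    - [[20.1, -15.9, 0], [0, 0, 39.3], 3.5]
    - [[20.1, -15.9, 0], [0, 0, 39.3], 3.5]
    - [[20.1, -15.9, 0], [0, 0, 39.3], 3.5]

```text
time: 50.95
position: [489.0, -375.4, 100.1]
tool_rot: [[-0.804, 0.595, -0.0], [0.595, 0.804, 0.001], [0.001, 0.0, -1.0]]
wrist_force: [0.3, 1.1, -0.5]
width: 39.4
grip_force: 40.8
```

>>> apply_moves:
  targets:
    - [[0, 0, 4], [0, 0, 0], 3.5]
    - [[0, 0, 7], [0, 0, 0], 3.5]
    - [[0, 0, 8.5], [0, 0, 0], 3.5]
    - [[0, 0, 8.5], [0, 0, 0], 3.5]
    - [[0, 0, 8.5], [0, 0, 0], 3.5]
    - [[0, 0, 8.5], [0, 0, 0], 3.5]

```text
time: 51.55
position: [489.4, -376.4, 17.3]
tool_rot: [[-0.803, 0.596, 0.002], [0.596, 0.803, -0.002], [-0.003, -0.0, -1.0]]
wrist_force: [-0.5, -0.4, -0.8]
width: 39.1
grip_force: 40.8
```

```bash
python3 -c "
from h import *
s=r.read_state(); print(s['position'],s['width']);go(487.2,-376.4,-7.8,143.4)
c=r.read_camera('wrist'); nests(c,330,640,-480,-220,grey); held(28.3); topcheck()"
```

```text
[ 489.4026784  -376.38237597   17.28374172] 39.13477431001993
shift cm [ 0.18 -0.13  2.51] rz 0.0
[ 427.3 -332.2] [-36.7  63.9  47.9]
r held tx -4.6 ty -1.0 ang -180.1 [70.5 38.9]
g [[643. 239.]] g [[617. 150.]] g [[604. 262.]] g [[599. 289.]] g [[559. 230.]] r [[ 446. -209.]]
```

>>> apply_moves:
  targets:
    - [[0.1, -0.1, 0.8], [0, 0, 0], 3.5]
    - [[0.1, -0.1, 1.5], [0, 0, 0], 3.5]
    - [[0.1, -0.1, 1.5], [0, 0, 0], 3.5]
    - [[0.1, -0.1, 1.5], [0, 0, 0], 3.5]

```text
time: 52.1
position: [486.9, -376.1, 0.2]
tool_rot: [[-0.803, 0.596, -0.001], [0.596, 0.803, 0.0], [0.001, 0.0, -1.0]]
wrist_force: [0.3, 0.4, -0.7]
width: 39.1
grip_force: 40.8
```

```bash
python3 - <<'E'
from h import *
s=r.read_state(); print(s['position'],s['width']);go(488.1,-377,-7.8,143.4)
c=r.read_camera("wrist"); x,y,z=s["position"]; im=rectify(c,x-90,x+90,y-90,y+90,z+56.3,.25)
k,l,st,ce=cv2.connectedComponentsWithStats(tags(im)[1])
for i in range(1,k):
    if st[i,4]>3000: d=W(ce[i],x+90,y+90,.25)[0]-[x,y]; print("tag",st[i,4]/16,d@s["tool_rot"][:2,0],d@s["tool_rot"][:2,1])
E
```

```text
[ 4.86879243e+02 -3.76099701e+02  1.59010389e-01] 39.10867048650174
shift cm [-0.15  0.    0.8 ] rz 0.0
tag 229.8125 -36.624255597021296 -1.3140596179208792
tag 483.375 -17.697506242128835 -1.0934415689373935
```

>>> apply_moves:
  targets:
    - [[-0.1, 0, 0.5], [0, 0, 0], 3.5]
    - [[-0.1, 0, 0.7], [0, 0, 0], 3.5]
    - [[-0.1, 0, 0.7], [0, 0, 0], 3.5]
    - [[-0.1, 0, 0.7], [0, 0, 0], 3.5]
    - [[-0.1, 0, 0.7], [0, 0, 0], 5.5]
    - [[-0.1, 0, 0.7], [0, 0, 0], 5.5]
    - [[-0.1, 0, 0.7], [0, 0, 0], 5.5]
    - [[-0.1, 0, 0.7], [0, 0, 0], 5.5]

```text
time: 52.95
position: [487.9, -376.8, -6.3]
tool_rot: [[-0.803, 0.596, 0.0], [0.596, 0.803, -0.0], [-0.0, -0.0, -1.0]]
wrist_force: [-0.8, -1.0, -0.4]
width: 54.9
grip_force: 0.0
```

>>> apply_moves:
  targets:
    - [[0, 0, -2], [0, 0, 0], 5.5]
    - [[0, 0, -6], [0, 0, 0], 5.5]
    - [[0, 0, -10], [0, 0, 0], 5.5]
    - [[0, 0, -13], [0, 0, 0], 7]
    - [[0, 0, -13], [0, 0, 0], 7]
    - [[0, 0, -13], [0, 0, 0], 7]

```text
time: 53.55
position: [487.9, -376.8, 123.8]
tool_rot: [[-0.803, 0.596, 0.001], [0.596, 0.803, -0.001], [-0.001, -0.0, -1.0]]
wrist_force: [-0.1, -0.4, -0.3]
width: 70.0
grip_force: 0.0
```

```bash
python3 -c "
from h import *
tagpos(330,640,-480,-220); topcheck(); print(r.read_state()['position']); go(441,-190,100,104.4)"
```

```text
r tag [ 397.9 -309.1] long -127.0 [55.1  6.3]
r tag [ 503.3 -388.2] long -126.5 [33.8 13.5]
r tag [ 526.6 -406. ] long -126.2 [33.9 13.4]
g [[643. 240.]] g [[617. 150.]] g [[604. 262.]] g [[600. 289.]] g [[558. 231.]] r [[ 505. -393.]] r [[ 446. -209.]] r [[ 400. -299.]] 
[ 487.42009173 -376.40184495  122.23838017]
shift cm [14.83 12.2   2.25] rz 39.0
```

>>> apply_moves:
  targets:
    - [[14.8, 12.2, 2], [0, 0, 39], 7]
    - [[14.8, 12.2, 2], [0, 0, 39], 7]
    - [[14.8, 12.2, 2], [0, 0, 39], 7]
    - [[14.8, 12.2, 2], [0, 0, 39], 7]
    - [[14.8, 12.2, 2], [0, 0, 39], 7]
    - [[14.8, 12.2, 6], [0, 0, 39], 7]
    - [[14.8, 12.2, 6], [0, 0, 39], 7]
    - [[14.8, 12.2, 6], [0, 0, 39], 7]

```text
time: 54.45
position: [441.2, -190.4, 63.2]
tool_rot: [[-0.249, 0.968, -0.002], [0.968, 0.249, 0.001], [0.002, -0.002, -1.0]]
wrist_force: [0.5, 0.0, 0.3]
width: 70.1
grip_force: 0.0
```

```bash
python3 -c "
from h import *
print(seen()); print(r.read_state()['position']); go(441,-190,-29,104.4)"
```

```text
[('r', array([ 441., -190.]), -75.7, 55, 38)]
[ 441.77009786 -190.8169691    64.04173139]
shift cm [ 0.09 -0.05  9.3 ] rz 0.0
```

>>> apply_moves:
  targets:
    - [[0, 0, 4], [0, 0, 0], 7]
    - [[0, 0, 7.5], [0, 0, 0], 7]
    - [[0, 0, 9.1], [0, 0, 0], 7]
    - [[0, 0, 9.3], [0, 0, 0], 7]
    - [[0, 0, 9.3], [0, 0, 0], 7]
    - [[0, 0, 9.3], [0, 0, 0], 7]

```text
time: 55.1
position: [442.6, -191.1, -27.9]
tool_rot: [[-0.249, 0.969, 0.002], [0.969, 0.249, -0.001], [-0.002, 0.002, -1.0]]
wrist_force: [-0.2, -0.3, -0.0]
width: 69.9
grip_force: 0.0
```

>>> apply_moves:
  newtons: 40
  targets:
    - [[0, 0, 0], [0, 0, 0], 3.5]
    - [[0, 0, 0], [0, 0, 0], 3.5]
    - [[0, 0, 0], [0, 0, 0], 3.5]
    - [[0, 0, 0], [0, 0, 0], 3.5]
    - [[0, 0, 0], [0, 0, 0], 3.5]
    - [[0, 0, 0], [0, 0, 0], 3.5]

```text
time: 55.7
position: [442.2, -190.8, -28.5]
tool_rot: [[-0.249, 0.968, 0.001], [0.968, 0.249, -0.001], [-0.001, 0.001, -1.0]]
wrist_force: [-2.6, 0.1, 8.2]
width: 39.2
grip_force: 40.7
```

>>> apply_moves:
  targets:
    - [[0, 0, -2], [0, 0, 0], 3.5]
    - [[0, 0, -6], [0, 0, 0], 3.5]
    - [[0, 0, -11], [0, 0, 0], 3.5]
    - [[0, 0, -13], [0, 0, 0], 3.5]
    - [[0, 0, -13], [0, 0, 0], 3.5]
    - [[0, 0, -13], [0, 0, 0], 3.5]
    - [[0, 0, -13], [0, 0, 0], 3.5]

```text
time: 56.4
position: [441.0, -190.3, 99.2]
tool_rot: [[-0.249, 0.968, -0.002], [0.968, 0.249, 0.001], [0.002, -0.002, -1.0]]
wrist_force: [1.2, -0.0, -1.7]
width: 39.3
grip_force: 40.8
```

```bash
python3 -c "
from h import *
s=r.read_state(); print(s['position'],s['width']);held(); go(429.8,-333.6,s['position'][2],143.4)"
```

```text
[ 441.03506502 -190.26618862   99.23696618] 39.25381145770916
r held tx 1.7 ty -1.7 ang -179.8 [55.8 38.9]
shift cm [-13.6   -4.66  -0.02] rz -39.0
```

>>> apply_moves:
  targets:
    - [[-13.7, -4.6, 0], [0, 0, -39], 3.5]
    - [[-13.7, -4.6, 0], [0, 0, -39], 3.5]
    - [[-13.7, -4.6, 0], [0, 0, -39], 3.5]
    - [[-13.7, -4.6, 0], [0, 0, -39], 3.5]
    - [[-13.7, -4.6, 0], [0, 0, -39], 3.5]
    - [[-13.7, -4.6, 4], [0, 0, -39], 3.5]
    - [[-13.7, -4.6, 8], [0, 0, -39], 3.5]
    - [[-13.7, -4.6, 9.5], [0, 0, -39], 3.5]

```text
time: 57.25
position: [429.3, -333.1, 1.1]
tool_rot: [[-0.803, 0.596, -0.005], [0.596, 0.803, 0.005], [0.007, 0.001, -1.0]]
wrist_force: [-0.4, 0.5, -1.7]
width: 39.0
grip_force: 40.7
```

>>> apply_moves:
  targets:
    - [[0, 0, 0], [0, 0, 0], 3.5]
    - [[0, 0, 0], [0, 0, 0], 3.5]
    - [[0, 0, 0], [0, 0, 0], 3.5]

```text
time: 57.55
position: [432.1, -335.4, 7.2]
tool_rot: [[-0.803, 0.596, 0.002], [0.596, 0.803, -0.002], [-0.003, -0.0, -1.0]]
wrist_force: [-0.4, -0.0, -0.3]
width: 39.0
grip_force: 40.7
```

```bash
python3 -c "
from h import *
s=r.read_state(); print(s['position'],s['width'],s['wrist_force']);go(431.3,-334.6,-7.8,143.4)"
```

```text
[ 432.08395285 -335.40666533    7.24956206] 39.00539473925073 [-0.35531988 -0.00550649 -0.30834596]
shift cm [0.11 0.02 1.5 ] rz 0.0
```

>>> apply_moves:
  targets:
    - [[0, 0, 0.5], [0, 0, 0], 3.5]
    - [[0, 0, 0.7], [0, 0, 0], 3.5]
    - [[0, 0, 0.7], [0, 0, 0], 3.5]
    - [[0, 0, 0.7], [0, 0, 0], 3.5]

```text
time: 57.95
position: [431.3, -334.8, -1.3]
tool_rot: [[-0.803, 0.596, 0.0], [0.596, 0.803, -0.0], [-0.0, 0.0, -1.0]]
wrist_force: [0.1, 1.0, -1.6]
width: 39.4
grip_force: 40.7
```

```bash
python3 -c "
from h import *
s=r.read_state(); print(s['position'],s['width'],s['wrist_force']);go(431.3,-334.6,-7.8,143.4)"
```

```text
[ 431.28657237 -334.77020882   -1.34535733] 39.40327118836954 [ 0.10218565  1.03842587 -1.6132677 ]
shift cm [0.01 0.01 0.65] rz 0.0
```

>>> apply_moves:
  targets:
    - [[0, 0, 0.4], [0, 0, 0], 3.5]
    - [[0, 0, 0.6], [0, 0, 0], 3.5]
    - [[0, 0, 0.6], [0, 0, 0], 3.5]
    - [[0, 0, 0.6], [0, 0, 0], 3.5]
    - [[0, 0, 0.6], [0, 0, 0], 5.5]
    - [[0, 0, 0.6], [0, 0, 0], 5.5]
    - [[0, 0, 0.6], [0, 0, 0], 5.5]
    - [[0, 0, 0.6], [0, 0, 0], 5.5]

```text
time: 58.75
position: [431.3, -334.8, -7.4]
tool_rot: [[-0.803, 0.596, 0.0], [0.596, 0.803, -0.0], [-0.0, 0.0, -1.0]]
wrist_force: [0.0, -0.1, -0.1]
width: 54.8
grip_force: 0.0
```

>>> apply_moves:
  targets:
    - [[0, 0, -2], [0, 0, 0], 5.5]
    - [[0, 0, -6], [0, 0, 0], 5.5]
    - [[0, 0, -10], [0, 0, 0], 5.5]
    - [[0, 0, -14], [0, 0, 0], 7]
    - [[0, -10, -18], [0, 0, 0], 7]
    - [[0, -10, -18], [0, 0, 0], 7]
    - [[0, -10, -18], [0, 0, 0], 7]

```text
time: 59.45
position: [369.7, -418.5, 175.0]
tool_rot: [[-0.801, 0.598, 0.002], [0.598, 0.801, -0.003], [-0.004, -0.002, -1.0]]
wrist_force: [0.4, 0.3, 0.9]
width: 70.0
grip_force: 0.0
```

```bash
python3 - <<'E'
from h import *
tagpos(330,640,-480,-220); topcheck(); c=r.read_camera("top"); print(carrier(c)); s=r.read_state(); print(s["position"])
a=rectify(c,400,700,-440,-280,40,.8); b=rectify(c,520,700,90,400,30,.8)
w=r.read_camera("wrist")["frame"]; h=max(a.shape[0],b.shape[0]); 
o=np.zeros((600,800,3),np.uint8); o[:225,:388]=b[:225,:388]; o[:375,400:600]=a[:375,:200]; o[375:575,400:720]=cv2.resize(w,(320,200))
cv2.imwrite("pics/f.png",o[:,:,::-1])
E
```

```text
r tag [ 387.5 -312.1] long -126.7 [55.8  6. ]
r tag [ 446.5 -346.1] long -126.5 [33.7 13.7]
g [[643. 239.]] g [[618. 150.]] g [[604. 262.]] g [[600. 289.]] g [[559. 230.]] r [[ 528. -411.]] r [[ 505. -393.]] r [[ 448. -351.]] r [[ 396. -304.]] 
(array([601.49585, 234.15005], dtype=float32), np.float32(6.5141983), np.float32(241.84712), np.float32(114.27643))
[ 371.57465414 -414.8619293   172.18155454]
```

View pics/f.png

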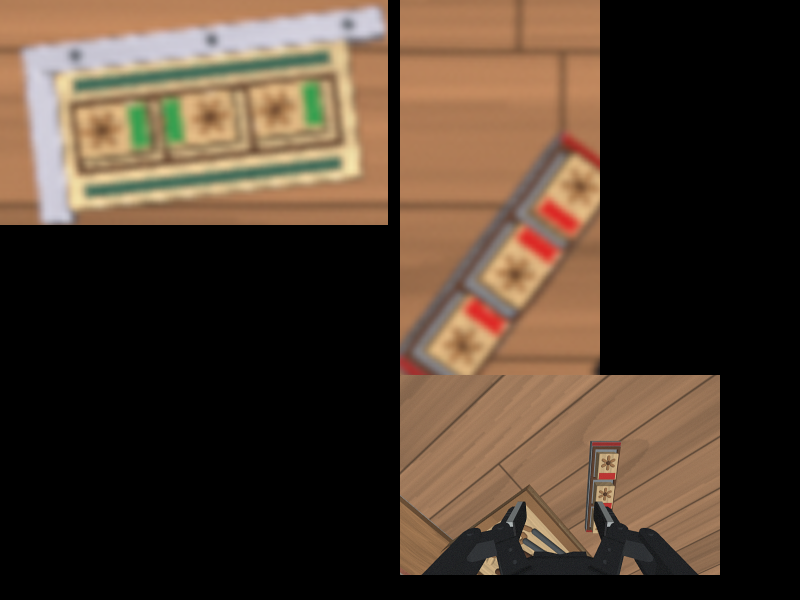

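All six blocks appear seated, with the red tags and greens in their nests, and the carrier at the fence. Finally, I'll press the carrier's long edge gently to confirm it is flush.

```bash
python3 -c "
from h import *
go(515,224,100,186.7)"
```

```text
shift cm [26.53 59.78  7.24] rz -43.3
```

>>> apply_moves:
  targets:
    - [[13.3, 29.9, 0], [0, 0, -21], 0]
    - [[13.3, 29.9, 0], [0, 0, -21], 0]
    - [[13.3, 29.9, 0], [0, 0, -21], 0]
    - [[13.3, 29.9, 0], [0, 0, -21], 0]
    - [[13.3, 29.9, 0], [0, 0, -21], 0]
    - [[13.3, 29.9, 0], [0, 0, -21], 0]
    - [[13.3, 29.9, 0], [0, 0, -21], 0]
    - [[13.3, 29.9, 0], [0, 0, -21], 0]

```text
time: 60.45
position: [443.3, -91.6, 172.0]
tool_rot: [[-0.965, 0.263, -0.001], [0.263, 0.965, 0.001], [0.001, 0.001, -1.0]]
wrist_force: [-0.2, 0.1, -0.4]
width: -0.2
grip_force: 0.0
```

```bash
python3 -c "
from h import *
go(515,224,100,186.7)"
```

```text
shift cm [ 1.38 32.33  7.22] rz -22.0
```

>>> apply_moves:
  targets:
    - [[1.4, 32.3, 7], [0, 0, -22], 0]
    - [[1.4, 32.3, 7], [0, 0, -22], 0]
    - [[1.4, 32.3, 7], [0, 0, -22], 0]
    - [[1.4, 32.3, 7], [0, 0, -22], 0]
    - [[1.4, 32.3, 7], [0, 0, -22], 0]
    - [[1.4, 32.3, 7], [0, 0, -22], 0]
    - [[1.4, 32.3, 7], [0, 0, -22], 0]
    - [[1.4, 32.3, 7], [0, 0, -22], 0]

```text
time: 61.25
position: [515.4, 222.5, 100.5]
tool_rot: [[-0.993, -0.116, -0.003], [-0.116, 0.993, -0.001], [0.003, -0.0, -1.0]]
wrist_force: [-0.3, -1.5, -0.2]
width: 0.0
grip_force: 0.0
```

```bash
python3 -c "
from h import *
print(r.read_state()['position']);go(515,224,-26,186.7)"
```

```text
[515.38045954 222.47729094 100.48957265]
shift cm [-1.000e-02  1.600e-01  1.265e+01] rz -0.0
```

>>> apply_moves:
  targets:
    - [[0, 0.1, 5], [0, 0, 0], 0]
    - [[0, 0.1, 9], [0, 0, 0], 0]
    - [[0, 0.1, 11.5], [0, 0, 0], 0]
    - [[0, 0.1, 12.3], [0, 0, 0], 0]
    - [[-0.5, 0.1, 12.3], [0, 0, 0], 0]
    - [[-1.0, 0.1, 12.3], [0, 0, 0], 0]
    - [[-1.5, 0.1, 12.3], [0, 0, 0], 0]
    - [[-1.5, 0.1, 12.3], [0, 0, 0], 0]

```text
time: 62.05
position: [532.4, 222.1, -19.2]
tool_rot: [[-0.994, -0.112, 0.002], [-0.112, 0.994, 0.001], [-0.002, 0.001, -1.0]]
wrist_force: [0.1, -0.5, -0.8]
width: 0.2
grip_force: 0.0
```

>>> apply_moves:
  targets:
    - [[-0.2, 0, 0], [0, 0, 0], 0]
    - [[-0.4, 0, 0], [0, 0, 0], 0]
    - [[-0.4, 0, 0], [0, 0, 0], 0]
    - [[-0.4, 0, 0], [0, 0, 0], 0]

```text
time: 62.45
position: [535.0, 222.3, -20.5]
tool_rot: [[-0.994, -0.112, -0.0], [-0.112, 0.994, -0.0], [0.0, -0.0, -1.0]]
wrist_force: [-0.3, -0.2, 0.0]
width: 0.0
grip_force: 0.0
```

>>> apply_moves:
  targets:
    - [[-0.1, 0, 0], [0, 0, 0], 0]
    - [[-0.2, 0, 0], [0, 0, 0], 0]
    - [[-0.2, 0, 0], [0, 0, 0], 0]

```text
time: 62.75
position: [537.2, 222.6, -20.5]
tool_rot: [[-0.994, -0.112, 0.0], [-0.112, 0.994, 0.0], [-0.0, 0.0, -1.0]]
wrist_force: [-0.0, 0.1, 0.0]
width: 0.1
grip_force: 0.0
```

>>> apply_moves:
  targets:
    - [[-0.1, 0, 0], [0, 0, 0], 0]
    - [[-0.1, 0, 0], [0, 0, 0], 0]

```text
time: 62.95
position: [537.8, 222.6, -20.6]
tool_rot: [[-0.994, -0.112, -0.001], [-0.112, 0.994, -0.0], [0.001, -0.0, -1.0]]
wrist_force: [-2.1, -1.6, 1.5]
width: -0.3
grip_force: 1.5
```

>>> apply_moves:
  targets:
    - [[-0.1, 0, 0], [0, 0, 0], 0]
    - [[-0.1, 0, 0], [0, 0, 0], 0]

```text
time: 63.15
position: [537.9, 222.6, -20.6]
tool_rot: [[-0.994, -0.112, -0.003], [-0.112, 0.994, -0.001], [0.003, -0.0, -1.0]]
wrist_force: [-10.0, -1.6, 6.2]
width: -0.2
grip_force: 5.2
```

>>> apply_moves:
  targets:
    - [[-0.1, 0, 0], [0, 0, 0], 0]
    - [[-0.1, 0, 0], [0, 0, 0], 0]

```text
time: 63.35
position: [537.9, 222.6, -20.7]
tool_rot: [[-0.994, -0.112, -0.005], [-0.112, 0.994, -0.001], [0.005, -0.001, -1.0]]
wrist_force: [-17.1, -2.9, 11.9]
width: 0.3
grip_force: 9.0
```

It went stiff immediately at the expected position, so the carrier is flush. I'll retreat and check once more.

>>> apply_moves:
  targets:
    - [[1.5, 0, 0], [0, 0, 0], 0]
    - [[3, 0, 0], [0, 0, 0], 0]
    - [[3, 0, -5], [0, 0, 0], 0]
    - [[3, 0, -10], [0, 0, 0], 0]
    - [[3, 0, -15], [0, 0, 0], 0]
    - [[8, -15, -18], [0, 0, 0], 0]
    - [[10, -25, -18], [0, 0, 0], 0]
    - [[10, -25, -18], [0, 0, 0], 0]

```text
time: 64.15
position: [484.8, 71.7, 149.3]
tool_rot: [[-0.994, -0.113, 0.002], [-0.113, 0.994, 0.0], [-0.002, -0.0, -1.0]]
wrist_force: [0.9, -0.6, 0.2]
width: -0.0
grip_force: 0.0
```

```bash
python3 -c "
from h import *
topcheck(); print(carrier(r.read_camera('top')), r.read_state()['time']); print(r.hand_in())"
```

```text
g [[643. 241.]] g [[618. 150.]] g [[604. 262.]] g [[600. 289.]] g [[554. 269.]] r [[ 528. -411.]] r [[ 505. -393.]] r [[ 447. -351.]] r [[ 397. -303.]] 
(array([645.41174, 240.99054], dtype=float32), np.float32(6.1155014), np.float32(237.85298), np.float32(26.952885)) 64.25
the job is handed in; nothing more can be done
None
```

The job is handed in at 64 s: a final press found the carrier still flush in the fence corner, and the cameras show three green blocks in its nests and three red blocks in the rack's nests; no score came back.

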